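# Measure the shoe rack's base with the spring tape and lock it

## Task

Find out how deep the shoe rack's base is: at its bare end, hook the tape measure's end over one long edge of the base, back the case away against the spring until it stands upright on the shelf just off the opposite long edge, with the tape square across the base and the case's nose snug against that edge. Then press the thumb lock down so that it clicks in, and leave the tape standing there, hooked and locked, to be read; do not push the other things on the shelf and rack about.

Things in the scene. Friction and masses are not known exactly. Their poses are not given: they have to be found in the camera images.
- rack: Fixed steel shoe rack. Base: flat slab on the shelf, 14 mm high, 150 mm deep (rack y; long edges at y = -75 and +75), x = -60 to +360 mm. Origin at shelf level under the middle of the bare end, which is clear from x = -60 to +80. Beyond: a small tin near x = 115, then leaning dividers 115 mm high and two sandals from x = 160 on. Measure along rack y; either long edge may take the hook.
- tape: Spring tape measure, case 72 long (x) x 36 thick (y) x 64 mm high, 0.35 kg, upright, blade in. Origin: mid underside; x to the nose (mouth and hook), z up. Back at x = -36, nose face at x = +36. Full height x = -36 to +3; shoulder ahead of that 50 mm high, with the thumb lock. Foot x = -36 to +16; ahead of it the underside is stepped up to 9 mm, so tilted 25-35 deg nose-down the nose corner and hook lead.
- tape_grip (a point): Good place to hold the tape measure: point inside the case at its x = -16.5, y = 0, 41 mm above its underside (23 mm below its top). Axes as tape. Pinch the flat sides across y, 36 mm apart.
- tape_nose (a point): On the nose face of the case, mid thickness, 11.5 mm above the case's underside (the face's lower edge is at 9 mm). Axes as tape. This face is to bear on the side of the rack's base.
- hook (a point): On the hook's inner face (towards the case), 8.5 mm above the level of the case's underside. The hook is a steel plate 18 mm wide, 2.5 mm thick, hanging from the blade down to 1.5 mm above that level; with the blade in it touches the nose face. The blade is 19 mm wide, stiff, always along the case's x, its underside 16 mm above that level (2 mm over the rack's base when the case stands on the shelf).
- blade (a joint): How far the blade is drawn out, m: 0 = in; it equals the distance from nose face to hook's inner face; at most 0.19. A spring pulls it in with 2.7 N at 0 and 3.6 N at 0.15; it snaps back if the hook slips off with the lock open.
- lock (a joint): Travel of the thumb lock, m: 0 = up (blade free), 0.0055 to 0.0075 = down (blade clamped). Over-centre snap: resists with about 4 N at first, flips at 0.002, then stays down by itself; it stops hard near 0.007. It bites on 6 mm serrations, so the blade may shift up to 3 mm as it clicks in.
- lock_top (a point): Middle of the top of the thumb lock, a ridged pad 18 mm (case x) by 24 mm (case y), centred 22 mm behind the nose face. 71 mm above the case's underside when up, about 64 mm when down (level with the case's top); it moves along the case's z.
- brush: Wooden shoe brush, 165 x 50 x 42 mm, bristles down; origin under its middle. To be left alone.
- polish_tin: Round metal polish tin, 84 mm wide, 26 mm high; origin under its middle. To be left alone.
- small_tin: Smaller round metal tin, 56 mm wide, 20 mm high, on the rack's base beyond the bare end; origin under its middle. To be left alone.
- shoe_horn: Flat silicone shoe horn, 175 mm long, 48 mm wide, up to 12 mm high; origin under its middle. To be left alone.
- spring_clip: Steel spring clip lying flat, 80 x 24 x 30 mm; origin under its middle. To be left alone.
- shoe_tree: Wooden shoe tree, 230 x 72 x 38 mm; origin under its middle. To be left alone.

How it is judged (in metres and radians):
On the way, in this order (a step that is already met when the one before it is completed fails the run):
1. the hook is caught over a long edge of the rack's base and the blade is drawn out at least 40 mm (((y of hook in the frame of rack between 0.0715 and 0.08 m and height (world z) of hook below 0.0175 m) or (y of hook in the frame of rack between -0.08 and -0.0715 m and height (world z) of hook below 0.0175 m)) and value of joint blade above 0.04 m), for 0.2 s.
2. the tape lies across the base: hook on one long edge, case standing on the shelf with its nose within 12 mm of the other long edge ((((y of hook in the frame of rack between 0.0715 and 0.08 m and height (world z) of hook below 0.0175 m) and y of tape_nose in the frame of rack between -0.087 and -0.071 m) or ((y of hook in the frame of rack between -0.08 and -0.0715 m and height (world z) of hook below 0.0175 m) and y of tape_nose in the frame of rack between 0.071 and 0.087 m)) and angle between tape_grip's own z axis and vertical below 0.06 rad and angle between the x axis of tape_grip and the y axis of rack, either way round below 0.1 rad and height (world z) of tape_nose below 0.0155 m), for 0.2 s.
3. the thumb lock is pressed down (value of joint lock above 0.005 m), for 0.2 s.
At the end, for the whole second after the job is handed in: The hook hangs over one long edge of the rack's base (its inner face within 5 mm outside of the edge), the case stands upright on the shelf with its nose within 4 mm of the opposite long edge, the tape is square to the base within 0.1 rad, the thumb lock is down, and all is at rest ((((y of hook in the frame of rack between 0.0715 and 0.08 m and height (world z) of hook below 0.0175 m) and y of tape_nose in the frame of rack between -0.079 and -0.071 m) or ((y of hook in the frame of rack between -0.08 and -0.0715 m and height (world z) of hook below 0.0175 m) and y of tape_nose in the frame of rack between 0.071 and 0.079 m)) and angle between tape_grip's own z axis and vertical below 0.06 rad and angle between the x axis of tape_grip and the y axis of rack, either way round below 0.1 rad and height (world z) of tape_nose below 0.0155 m and value of joint lock above 0.005 m and linear speed of tape below 0.02 m/s); the robot touches nothing.
It fails at once if one of the other things (brush, tins, shoe horn, clip, shoe tree) is pushed more than 30 mm (distance of any of brush, polish_tin, small_tin, shoe_horn, spring_clip, shoe_tree from where it was at the start of the episode above 0.03 m).
It also fails if it takes over 58 s, if anything falls off the work surface, if the arm or the gripper's body presses on something with over 40 N, if the wrist force passes 120 N, or if a joint passes its speed limit or range.

## Robot

A 6-joint arm with a two-finger parallel gripper is mounted at the origin on the work surface. World frame = base frame: x ahead of the robot, y to its left, z up, the work surface at z = 0. Lengths are in mm, angles in rad, forces in N, time in s.
With the tool pointing down it reaches from about 425 to 950 mm from the base axis. Payload 14.7 kg.
Tool frame: the origin (TCP) lies at the very end of the fingers, on their centre line; the grasp point (between the pads) lies 19 mm behind it; z points along the fingers, y is the direction in which the jaws open and shut (so a half turn about z gives the same grasp; the last joint's range is limited). The gripper opens to 85 mm and grips with 20 to 120 N. Pads are 22 mm wide; open, the fingers measure 114 mm over their backs; the gripper's body (76 mm by 85 mm) begins 54 mm behind the grasp point. The pads swing forward as they close: fully open they stand 13 mm farther back than shut.
Start: joints at [-1.339, 0.48, 1.596, -0, 1.065, -0.047], TCP at [178.898, -624.89, 231.297] pointing down, gripper open.
Joint ranges: [-2.75, 2.75], [-0.82, 2.05], [0.23, 2.67], [-1.56, 4.7], [0.09, 2.69], [-2.92, 2.92]. Speed limits (rad/s): [1.89, 1.89, 2.39, 3.01, 3.01, 3.01].

## Interface

Orientations are given as a 3x3 rotation matrix whose columns are the frame's x, y, z axes.
In Python, from plant import * gives the robot as it stands.
- The arm moves only by the tool drive_tool, never from a script. Its argument "motion" is a list of rows, each an object of numbers: "x", "y", "z": the shift along the tool's x, y, z in cm; "rx", "ry", "rz": the turn, a rotation vector about the tool's x, y, z in rad; "jaw": the finger opening in cm, from 0 to 8.54. A call has 1 to 10 rows; each row is the pose to reach, as a shift and turn from the pose commanded when the call began, along the tool's axes at that moment; what a row does not reach only later rows make up. A row lasts 1/8 s, in which the tool goes at most 62.5 mm and 10.7 degrees, less where a joint would pass 70% of its speed; a pose out of reach is approached as far as the arm can. A call with a gripper value outside its range is refused whole. The fingers move at their own pace and stop on an object; "force" is the grip in N (left out, the last holds). Time passes only in rows, so rows that repeat a pose let the fingers close. It gives the time, the measured TCP pose, the force and the opening at its end, in the units of the state.
- sense(): the state, without advancing time (a new reading comes with each control period).
- read_camera(name): name is "scene" or "top"; returns the picture (420x560x3 uint8, red, green, blue); there is no depth.
- get_calibration(name): a dict with "fov_y" (degrees; the focal length in pixels is half the picture's height over the tangent of half this angle, whatever the lens; pixels are square), "cx", "cy" (the principal point, pixels), "origin" and "orientation" of the camera in the world. Camera axes: x right, y down, z forward; pixel columns grow to the right and rows downward; lengths in mm; the calibration is good to about 2 mm. A picture is of the moment at which its call begins. get_calibration takes no time and is no camera call.
- hand_in(): hands the job in, once; it reports no verdict.
Trained networks look in the newest picture that a camera, given by its name, has taken for a name from the list of things; names that differ only in an ending like _2 or _b are one class to them, and where a whole thing is asked for, a point or a joint stands for the part that bears it (a point fixed in the world has none). Each returns a list of dicts, best first, with "p" (0 to 1); they miss things now and then, are a little off and sometimes report something else, mostly with a low value. They report only what shows in the picture. A call takes as long as a camera call.
- boxes_of(query, camera): "position" ([column, row] in pixels, amid what is visible of it).
- trace(query, camera): "region" (420x560 bool, what is visible of it) and "position" ([column, row] in pixels, amid what is visible of it).
- pinpoint(query, camera): "position" ([column, row] in pixels: a listed point, or the origin of a listed thing).
The state is a dict: "t": time; "joint_pos": joint angles; "joint_velocities": joint speeds; "effort": joint torques, N m; "tcp_pos": TCP position; "orientation": TCP orientation; "wrist_force": force on the tool from outside, world axes, zero at the start; "torque": the same for the moment, N m; "opening": finger opening in mm.
Only numpy, scipy, OpenCV 4.12 (cv2) and the standard library are available. Lean on these libraries where they do the work, as an engineer would, in place of code of your own. Each camera call takes 0.05 s, during which the arm holds its last target.

## Working session

There is one attempt and no reset: what is moved stays moved. The work goes in short steps, Python scripts to look and compute and a tool call to move; the robot and the scene stay as the last step left them, time stands still between calls to the robot, and variables do not carry over. Pictures are saved under pics/ and viewed, and the job is handed in when it is done.

Besides the shell and the picture viewer there is one more tool, called after "Request:" as name(argument=value, ...), one argument or row to a line, values as JSON. drive_tool: Moves the arm, as the interface text tells. Its arguments: {"type":"object","properties":{"motion":{"type":"array"},"force":{"type":"number"}},"required":["motion"]}

```bash
ls; mkdir -p pics; python3 - <<'E'
from plant import *
import cv2
for n in ("scene","top"):
    im=read_camera(n); cv2.imwrite(f"pics/{n}0.png",im[:,:,::-1]); c=get_calibration(n); print(n,c)
    for q in ("tape","rack","hook","tape_nose","tape_grip","lock_top","polish_tin","small_tin","brush","shoe_horn","spring_clip","shoe_tree"):
        r=pinpoint(q,n); print(q,[(d['position'],round(d['p'],2)) for d in r[:2]])
s=sense(); print(s)
E
```

```text
pics
scene {'fov_y': 48.10664771828364, 'cx': 280.956629846756, 'cy': 212.24920955265924, 'origin': array([1042.84555968,  646.30071014,  915.66527525]), 'orientation': array([[-0.81827721,  0.42068518, -0.39172233],
       [ 0.57460663,  0.57989968, -0.57753232],
       [-0.01579963, -0.69766779, -0.71624719]])}
tape [([403.7, 304.4], 0.69), ([293.5, 228.5], 0.51)]
rack [([294.8, 224.9], 0.59)]
hook [([295.4, 228.7], 0.64), ([417.1, 286.8], 0.52)]
tape_nose [([418.2, 302.0], 0.72)]
tape_grip [([398.1, 290.7], 0.65)]
lock_top [([419.8, 299.0], 0.73), ([413.3, 282.8], 0.58)]
polish_tin [([239.3, 162.7], 0.76)]
small_tin [([258.9, 248.1], 0.87)]
brush [([353.7, 365.2], 0.91)]
shoe_horn [([183.3, 192.8], 0.62)]
spring_clip [([435.9, 360.6], 0.58), ([218.0, 139.9], 0.3)]
shoe_tree [([215.9, 143.9], 0.76)]
top {'fov_y': 54.43966304654948, 'cx': 282.33497746400553, 'cy': 218.1577853170524, 'origin': array([ 409.20054742,    4.47062233, 1084.50724624]), 'orientation': array([[ 0.00401442, -0.98664451,  0.16283888],
       [-0.99989464, -0.00623207, -0.01311014],
       [ 0.01394987, -0.1627
[... 571 characters left out ...]
5,
        1.06509029e+00, -4.66022729e-02]), 'joint_velocities': array([-0.00024508, -0.0001093 ,  0.00158475,  0.0003363 , -0.00118617,
       -0.00112451]), 'effort': array([ 5.51009289e-03, -9.50462079e+01, -4.30635095e+01,  2.36520309e-04,
        9.98147480e-04, -4.90550576e-05]), 'tcp_pos': array([ 178.89691925, -624.90241776,  231.30924966]), 'orientation': array([[ 9.61380266e-01,  2.75223516e-01, -1.92398274e-05],
       [ 2.75223515e-01, -9.61380266e-01, -3.21570512e-05],
       [-2.73471671e-05,  2.56199015e-05, -9.99999999e-01]]), 'wrist_force': array([ 0.7130804 , -0.3106131 , -0.73130331]), 'torque': array([ 0.02320439, -0.01925088,  0.01498799]), 'opening': 85.26775832130483}
```

View pics/scene0.png

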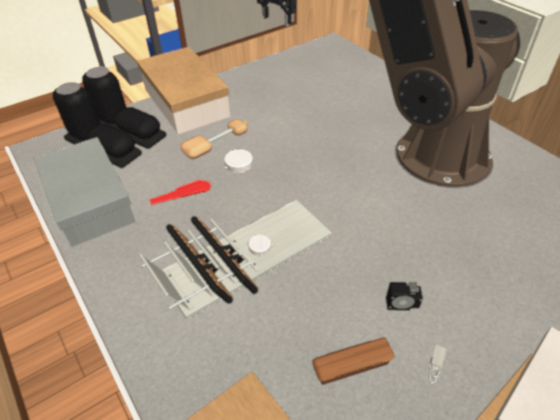

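View pics/top0.png

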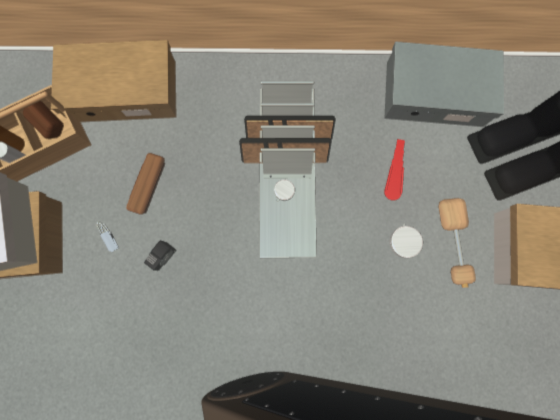

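```bash
cat > h.py <<'E'
import numpy as np, cv2, math
from plant import *
def cam(n):
    c=get_calibration(n); f=210/math.tan(math.radians(c['fov_y']/2)); return c,f
def proj(n,P):
    c,f=cam(n); P=np.atleast_2d(P); q=(P-c['origin'])@c['orientation']
    return np.c_[c['cx']+f*q[:,0]/q[:,2], c['cy']+f*q[:,1]/q[:,2]]
def ray(n,p):
    c,f=cam(n); d=np.array([(p[0]-c['cx'])/f,(p[1]-c['cy'])/f,1.]); return c['origin'],c['orientation']@d
def onz(n,p,z):
    o,d=ray(n,p); return o+d*(z-o[2])/d[2]
def crop(n,u,v,w,h,s,name):
    im=read_camera(n)[:,:,::-1]; u=int(u);v=int(v)
    c=im[max(0,v-h//2):v+h//2,max(0,u-w//2):u+w//2]
    cv2.imwrite('pics/'+name,cv2.resize(c,None,fx=s,fy=s,interpolation=cv2.INTER_CUBIC)); print(name,'offset',max(0,u-w//2),max(0,v-h//2),'scale',s)
E
python3 - <<'E'
from h import *
for n,d in (("top",dict(tape=(163.7,256.8,0),nose=(153.8,267.2,11),grip=(160.4,249.3,41),rack=(286,231.2,0),small=(283.2,194.4,14),polish=(404.1,242.8,0),brush=(147.5,187.1,0),horn=(396.5,172.3,0))),("scene",dict(tape=(403.7,304.4,0),nose=(418.2,302,11),grip=(398.1,290.7,41),rack=(294.8,224.9,0),small=(258.9,248.1,14),polish=(239.3,162.7,0),brush=(353.7,365.2,0),horn=(183.3,192.8,0)))):
    for k,(u,v,z) in d.items(): print(n,k,onz(n,(u,v),z).round(1))
crop("top",160,255,90,80,8,'t1.png'); crop("top",288,200,110,150,5,'t2.png')
crop("scene",403,295,80,80,8,'s1.png'); crop("scene",280,235,130,110,6,'s2.png')
E
```

```text
top tape [482.8 302.9   0. ]
top nose [454.9 324.2  11. ]
top grip [499.1 301.   41. ]
top rack [552.9 -19.9   0. ]
top small [650.5 -11.8  14. ]
top polish [ 523.4 -336.2    0. ]
top brush [671.3 356.4   0. ]
top horn [ 718.2 -323.9    0. ]
scene tape [484.3 310.8   0. ]
scene nose [460.  329.2  11. ]
scene grip [493.6 293.1  41. ]
scene rack [539.3 -32.3   0. ]
scene small [665.9 -10.9  14. ]
scene polish [ 523.8 -338.     0. ]
scene brush [673.4 355.6   0. ]
scene horn [ 722.6 -318.4    0. ]
t1.png offset 115 215 scale 8
t2.png offset 233 125 scale 5
s1.png offset 363 255 scale 8
s2.png offset 215 180 scale 6
```

View pics/t1.png

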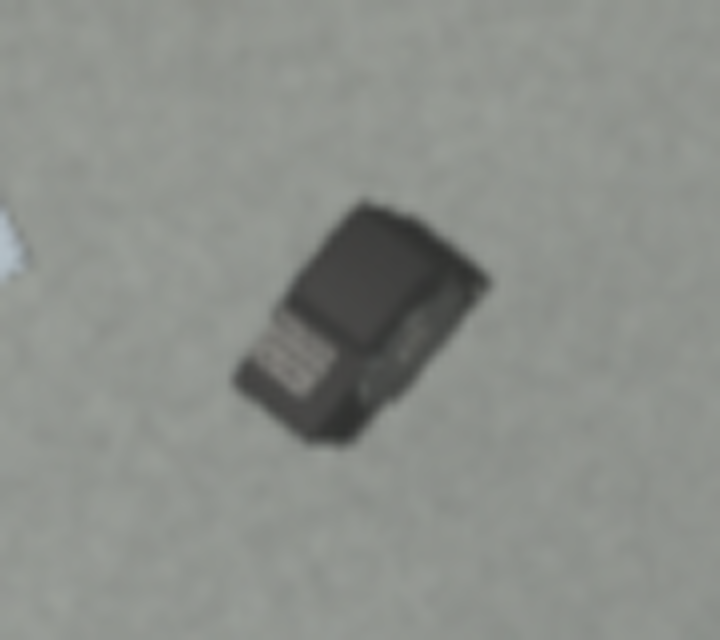

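View pics/s1.png

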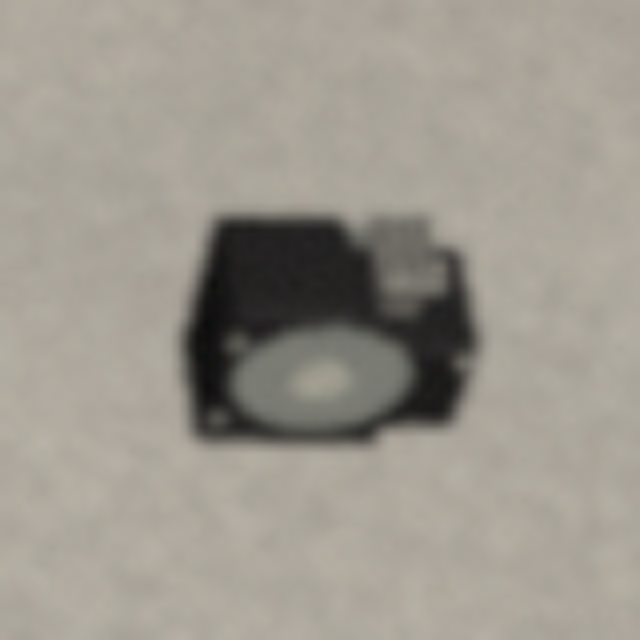

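View pics/t2.png

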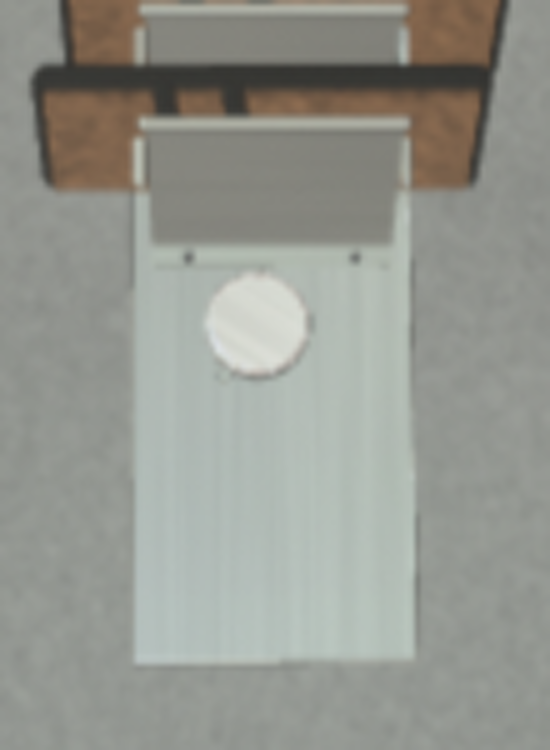

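View pics/s2.png

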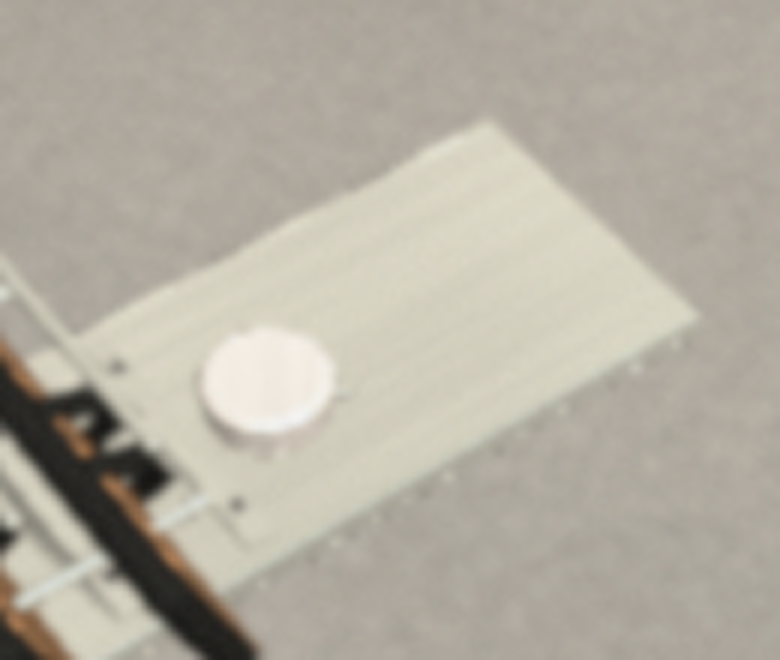

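```bash
cat > fit.py <<'E'
from h import *
from scipy.optimize import minimize
prof=np.array([(-36,0),(16,0),(16,9),(36,9),(36,50),(3,50),(3,64),(-36,64)],float)
def parts():
    out=[]
    for a,b,z0,z1,h in ((-36,3,0,64,18),(3,16,0,50,18),(16,36,9,50,18),(5,23,50,71,12),(36,38.5,1.5,17,9)):
        out.append(np.array([(x,y,z) for x in(a,b) for y in(-h,h) for z in(z0,z1)],float))
    return out
def render(n,x,y,yaw,S=4,z=0):
    R=np.array([[math.cos(yaw),-math.sin(yaw),0],[math.sin(yaw),math.cos(yaw),0],[0,0,1]])
    m=np.zeros((420*S,560*S),np.uint8)
    for p in parts():
        q=proj(n,p@R.T+[x,y,z])
        hull=cv2.convexHull(((q+0.5)*S).astype(np.int32)); cv2.fillConvexPoly(m,hull,255)
    return cv2.resize(m,(560,420),interpolation=cv2.INTER_AREA)/255.
E
python3 - <<'E'
from fit import *
M={}
for n in("top","scene"):
    im=read_camera(n); r=trace("tape",n)
    for d in r: print(n,d['p'],d['position'],d['region'].sum())
    u0={'top':(160,255),'scene':(403,295)}[n]
    d=min(r,key=lambda d:np.hypot(d['position'][0]-u0[0],d['position'][1]-u0[1]))
    g=im.mean(2); H=np.zeros((420,560)); H[u0[1]-25:u0[1]+25,u0[0]-30:u0[0]+30]=1
    bg=np.median(g[u0[1]-25:u0[1]+25,u0[0]-30:u0[0]+30])
    dark=(np.clip((bg-15-g)/ (0.3*bg),0,1))*H
    # net mask dilated + filled
    dark=np.maximum(dark, d['region']*1.0)
    M[n]=d['region'].astype(float); print('area',M[n].sum(),render(n,480,303,2.45).sum())
def cost(p,ns):
    return sum(np.abs(render(n,p[0],p[1],p[2])-M[n]).sum() for n in ns)
for ns in(("top",),("scene",),("top","scene")):
    best=None
    for y0 in (2.3,2.5,2.7):
        r=minimize(cost,[482,304,y0],args=(ns,),method='Nelder-Mead',options=dict(initial_simplex=[[482,304,y0],[492,304,y0],[482,314,y0],[482,304,y0+.2]],xatol=.2,fatol=.1))
        if best is None or r.fun<best.fun: best=r
    print(ns,best.x,best.fun)
print('rack')
for p in ((260,257.6),(316,257),(260.2,163),(314.6,165)): print('top',p,onz('top',p,14).round(1))
for p in ((296.3,200),(331.3,232.8)): print('scene',p,onz('scene',p,14).round(1))
E
```

```text
top 0.86 [157.9, 255.0] 569
area 569.0 597.7607843137255
scene 0.74 [436.6, 362.3] 410
scene 0.59 [406.6, 295.4] 924
area 924.0 1025.2666666666667
('top',) [484.28181726 306.21212315   2.50543227] 41.28235294117647
('scene',) [488.91578584 305.72449531   2.48544119] 104.67843137254901Traceback (most recent call last):
  File "<stdin>", line 19, in <module>
    res = _minimize_neldermead(fun, x0, args, callback, bounds=bounds,
                               **options)
    fxr = func(xr)
    fx = function(np.copy(x), *(wrapper_args + args))
  File "<stdin>", line 15, in cost
  File "<stdin>", line 15, in <genexpr>
  File "fit.py", line 13, in render
    q=proj(n,p@R.T+[x,y,z])
  File "h.py", line 6, in proj
    c,f=cam(n); P=np.atleast_2d(P); q=(P-c['origin'])@c['orientation']
        ~~~^^^
  File "h.py", line 4, in cam
    c=get_calibration(n); f=210/math.tan(math.radians(c['fov_y']/2)); return c,f
ValueError: time passes only in moves, steps and waits
```

```bash
python3 - <<'E'
import re
s=open('h.py').read()
s=s.replace("def cam(n):\n    c=get_calibration(n);","import os,pickle\n_C={}\ndef cam(n):\n    if not _C:\n        if os.path.exists('cal.pkl'): _C.update(pickle.load(open('cal.pkl','rb')))\n        else:\n            _C.update({k:get_calibration(k) for k in('top','scene')}); pickle.dump(_C,open('cal.pkl','wb'))\n    c=_C[n];")
open('h.py','w').write(s)
E
python3 - <<'E'
from fit import *
print(sense()['t'])
M={}
for n in("top","scene"):
    im=read_camera(n); r=trace("tape",n)
    u0={'top':(160,255),'scene':(403,295)}[n]
    d=min(r,key=lambda d:np.hypot(d['position'][0]-u0[0],d['position'][1]-u0[1]))
    M[n]=d['region'].astype(float); 
def cost(p,ns):
    return sum(np.abs(render(n,p[0],p[1],p[2])-M[n]).sum() for n in ns)
for ns in(("top",),("scene",),("top","scene")):
    best=None
    for y0 in (2.3,2.5,2.7):
        r=minimize(cost,[482,304,y0],args=(ns,),method='Nelder-Mead',options=dict(initial_simplex=[[482,304,y0],[492,304,y0],[482,314,y0],[482,304,y0+.2]],xatol=.2,fatol=.1))
        if best is None or r.fun<best.fun: best=r
    print(ns,best.x,best.fun)
print('rack')
for p in ((260,257.6),(316,257),(260.2,163),(314.6,165)): print('top',p,onz('top',p,14).round(1))
for p in ((296.3,200),(331.3,232.8)): print('scene',p,onz('scene',p,14).round(1))
x,y,w=best.x
for n,(u,v) in (('top',(160,255)),('scene',(403,295))):
    im=read_camera(n)[v-35:v+35,u-40:u+40,::-1]; im=cv2.resize(im,None,fx=8,fy=8,interpolation=cv2.INTER_CUBIC)
    R=np.array([[math.cos(w),-math.sin(w),0],[math.sin(w),math.cos(w),0],[0,0,1]])
    for ys in(-18,18):
        q=(proj(n,np.c_[prof[:,0],np.full(8,ys),prof[:,1]]@R.T+[x,y,0])-[u-40,v-35]+.5)*8
        cv2.polylines(im,[q.astype(np.int32)],True,(0,0,255) if ys>0 else (0,255,0))
    cv2.imwrite(f'pics/fit_{n}.png',im)
print(sense()['t'])
E
```

```text
1.7
('top',) [483.61881302 305.46448725   2.49883753] 66.64313725490196
('scene',) [488.59698514 306.63402313   2.46850509] 97.3294117647059
('top', 'scene') [486.09680919 305.63069946   2.53395881] 198.45882352941177
rack
top (260, 257.6) [481.   48.2  14. ]
top (316, 257) [483.3 -98.4  14. ]
top (260.2, 163) [737.4  51.   14. ]
top (314.6, 165) [732.9 -96.9  14. ]
scene (296.3, 200) [488.7 -94.4  14. ]
scene (331.3, 232.8) [487.6  55.1  14. ]
2.0
```

View pics/fit_top.png

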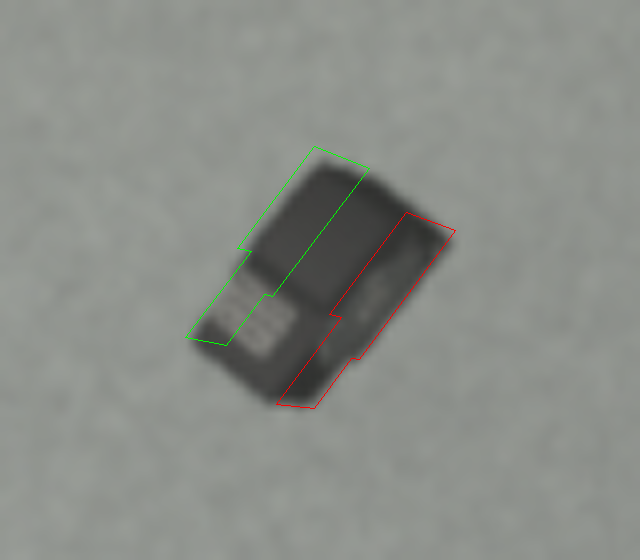

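View pics/fit_scene.png

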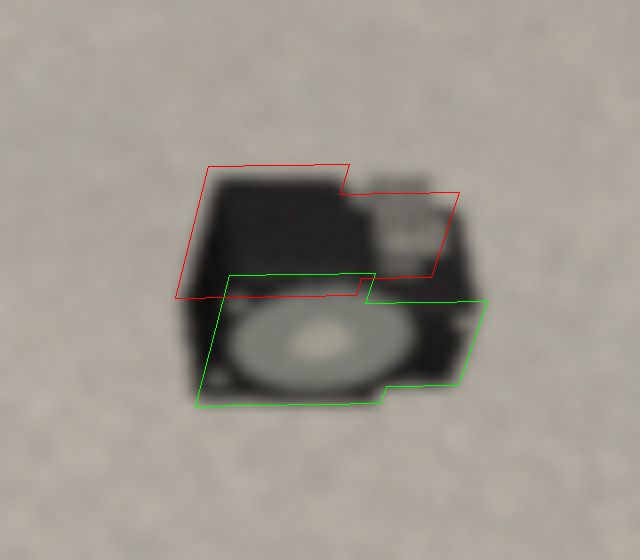

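```bash
cat > pl.py <<'E'
from h import *
from scipy.spatial.transform import Rotation as Ro
def pose(yaw,tilt=0.):
    # tool x along yaw, z down; tilt = nose-down
    x=np.array([math.cos(yaw),math.sin(yaw),0]); z=np.array([0,0,-1.]); y=np.cross(z,x)
    return np.c_[x,y,z]@Ro.from_rotvec([0,-tilt,0]).as_matrix()
def rows(targets,s=None):
    s=s or sense(); p0=s['tcp_pos'];R0=s['orientation']
    for P,R in targets:
        d=R0.T@(np.array(P)-p0)/10; r=Ro.from_matrix(R0.T@R).as_rotvec()
        print('x %.2f y %.2f z %.2f rx %.3f ry %.3f rz %.3f'%(*d,*r))
E
python3 - <<'E'
from pl import *
rows([((560,-180,260),pose(1.68))])
E
```

```text
x 48.88 y -32.28 z -2.87 rx -0.000 ry -0.000 rz -1.401
```

Request:
drive_tool(
  motion=[
    {"x": 4.9, "y": -3.2, "z": -0.3, "rz": -0.14},
    {"x": 9.8, "y": -6.5, "z": -0.6, "rz": -0.28},
    {"x": 14.7, "y": -9.7, "z": -0.9, "rz": -0.42},
    {"x": 19.6, "y": -12.9, "z": -1.2, "rz": -0.56},
    {"x": 24.4, "y": -16.1, "z": -1.5, "rz": -0.7},
    {"x": 29.3, "y": -19.4, "z": -1.8, "rz": -0.84},
    {"x": 34.2, "y": -22.6, "z": -2.1, "rz": -0.98},
    {"x": 39.1, "y": -25.8, "z": -2.4, "rz": -1.12},
    {"x": 44.0, "y": -29.0, "z": -2.7, "rz": -1.26},
    {"x": 48.9, "y": -32.3, "z": -2.9, "rz": -1.4},
  ],
)

```text
invalid input
```

```bash
python3 - <<'E'
from pl import *
rows([((498,297,150),pose(2.51))])
E
```

```text
x 56.05 y -79.84 z 8.13 rx -0.000 ry -0.000 rz -2.231
```

Request:
drive_tool(
  motion=[
    {"x": 4.9, "y": -3.2, "z": -0.3, "rx": 0, "ry": 0, "rz": -0.14, "jaw": 8.5},
    {"x": 9.8, "y": -6.5, "z": -0.6, "rx": 0, "ry": 0, "rz": -0.28, "jaw": 8.5},
    {"x": 14.7, "y": -9.7, "z": -0.9, "rx": 0, "ry": 0, "rz": -0.42, "jaw": 8.5},
    {"x": 19.6, "y": -12.9, "z": -1.2, "rx": 0, "ry": 0, "rz": -0.56, "jaw": 8.5},
    {"x": 24.4, "y": -16.1, "z": -1.5, "rx": 0, "ry": 0, "rz": -0.7, "jaw": 8.5},
    {"x": 29.3, "y": -19.4, "z": -1.8, "rx": 0, "ry": 0, "rz": -0.84, "jaw": 8.5},
    {"x": 34.2, "y": -22.6, "z": -2.1, "rx": 0, "ry": 0, "rz": -0.98, "jaw": 8.5},
    {"x": 39.1, "y": -25.8, "z": -2.4, "rx": 0, "ry": 0, "rz": -1.12, "jaw": 8.5},
    {"x": 44.0, "y": -29.0, "z": -2.7, "rx": 0, "ry": 0, "rz": -1.26, "jaw": 8.5},
    {"x": 48.9, "y": -32.3, "z": -2.9, "rx": 0, "ry": 0, "rz": -1.4, "jaw": 8.5},
  ],
)

```text
t: 3.25
tcp_pos: [561.3, -178.2, 260.6]
orientation: [[-0.112, 0.994, 0.001], [0.994, 0.112, -0.0], [-0.0, 0.001, -1.0]]
wrist_force: [1.5, -1.9, 0.7]
opening: 85.4
```

```bash
python3 - <<'E'
from pl import *
rows([((498,297,130),pose(2.51))])
E
```

```text
x 47.94 y -0.96 z 13.04 rx 0.000 ry 0.001 rz -0.827
```

Request:
drive_tool(
  motion=[
    {"x": 5.3, "y": -0.1, "z": 1.5, "rx": 0, "ry": 0, "rz": -0.09, "jaw": 8.5},
    {"x": 10.6, "y": -0.2, "z": 3, "rx": 0, "ry": 0, "rz": -0.18, "jaw": 8.5},
    {"x": 16, "y": -0.3, "z": 4.5, "rx": 0, "ry": 0, "rz": -0.28, "jaw": 8.5},
    {"x": 21.3, "y": -0.4, "z": 6, "rx": 0, "ry": 0, "rz": -0.37, "jaw": 8.5},
    {"x": 26.6, "y": -0.5, "z": 7.5, "rx": 0, "ry": 0, "rz": -0.46, "jaw": 8.5},
    {"x": 32, "y": -0.6, "z": 9, "rx": 0, "ry": 0, "rz": -0.55, "jaw": 8.5},
    {"x": 37.3, "y": -0.7, "z": 10.5, "rx": 0, "ry": 0, "rz": -0.64, "jaw": 8.5},
    {"x": 42.6, "y": -0.8, "z": 12, "rx": 0, "ry": 0, "rz": -0.73, "jaw": 8.5},
    {"x": 47.9, "y": -1, "z": 13, "rx": 0, "ry": 0, "rz": -0.827, "jaw": 8.5},
    {"x": 47.9, "y": -1, "z": 13, "rx": 0, "ry": 0, "rz": -0.827, "jaw": 8.5},
  ],
)

```text
t: 4.5
tcp_pos: [497.6, 298.5, 129.5]
orientation: [[-0.808, 0.59, -0.0], [0.59, 0.808, 0.0], [0.0, -0.0, -1.0]]
wrist_force: [-0.2, -0.0, -1.2]
opening: 85.2
```

```bash
python3 - <<'E'
from pl import *
s=sense();print(s['t'],s['tcp_pos'],s['joint_pos'])
rows([((498,297,22),pose(2.51))])
print(proj('top',s['tcp_pos']),proj('scene',s['tcp_pos']))
crop('top',165,245,100,80,8,'a_t.png');crop('scene',400,270,110,90,7,'a_s.png')
E
```

```text
4.5 [497.56961033 298.47943367 129.5188254 ] [ 4.87848838e-01  5.05671498e-01  1.85396998e+00  5.17483312e-04
  7.82304351e-01 -4.52604382e-01]
x -0.13 y -0.09 z 10.75 rx -0.000 ry -0.000 rz 0.001
[[150.79654553 246.62208156]] [[405.49011651 268.7425662 ]]
a_t.png offset 115 205 scale 8
a_s.png offset 345 225 scale 7
```

View pics/a_t.png

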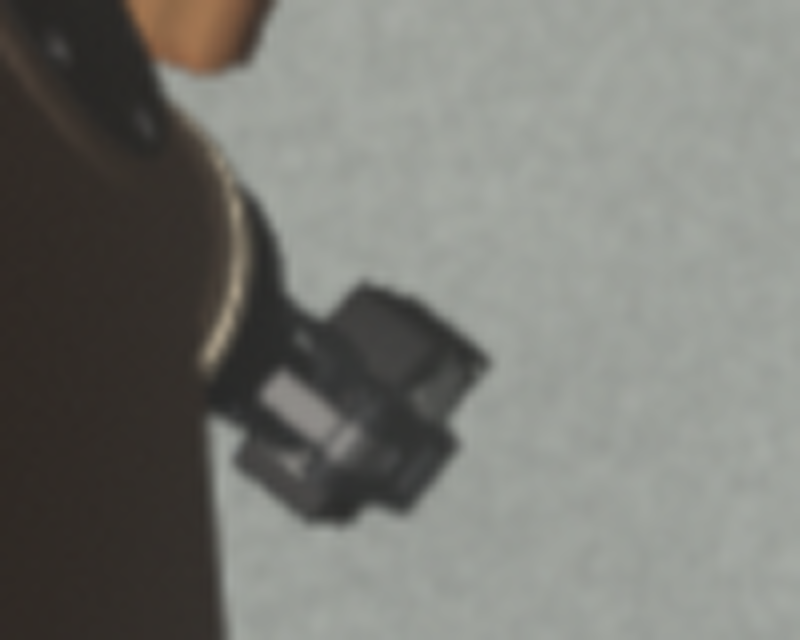

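View pics/a_s.png

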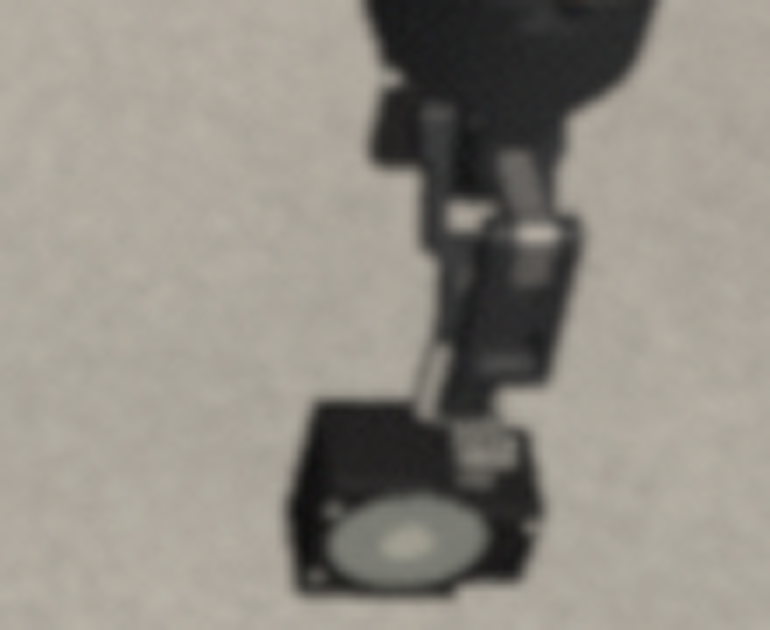

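```bash
python3 - <<'E'
from pl import *
s=sense();T=s['tcp_pos'];R=s['orientation']
for n in('top','scene'):
    print(n,'tips',proj(n,[T+R[:,1]*42.6*k+[0,0,13] for k in(-1,1)]).round(1).tolist(),'tips backs',proj(n,[T+R[:,1]*57*k+[0,0,13] for k in(-1,1)]).round(1).tolist())
im=read_camera('top').astype(float).mean(2)
for u in range(5,560,30):
    c=im[42:60,u-2:u+3].mean(1); i=np.argmax(c); w=np.clip(c-np.median(c),0,None); print(u,round(42+(w*np.arange(len(c))).sum()/w.sum(),2),end='; ')
im=read_camera('scene'); 
big=cv2.resize(im[200:330,300:500,::-1],None,fx=4,fy=4,interpolation=cv2.INTER_CUBIC)
for p in proj('scene',[T+R[:,1]*42.6*k+[0,0,13] for k in(-1,1)]): cv2.circle(big,tuple(int(v) for v in (p-[300,200])*4),5,(0,0,255),2)
cv2.imwrite('pics/b_s.png',big)
im=read_camera('top'); 
big=cv2.resize(im[170:300,80:280,::-1],None,fx=4,fy=4,interpolation=cv2.INTER_CUBIC)
for p in proj('top',[T+R[:,1]*42.6*k+[0,0,13] for k in(-1,1)]): cv2.circle(big,tuple(int(v) for v in (p-[80,170])*4),5,(0,0,255),2)
cv2.imwrite('pics/b_t.png',big)
E
```

```text
top tips [[164.6, 256.9], [135.9, 234.8]] tips backs [[169.5, 260.6], [131.1, 231.1]]
scene tips [[402.2, 248.1], [408.9, 280.9]] tips backs [[401.1, 242.9], [410.1, 286.9]]
5 47.64; 35 47.75; 65 50.45; 95 47.46; 125 47.65; 155 51.69; 185 49.63; 215 49.89; 245 50.11; 275 50.59; 305 50.8; 335 51.0; 365 51.54; 395 48.57; 425 53.18; 455 48.82; 485 53.27; 515 53.5; 545 53.81;
```

View pics/b_s.png

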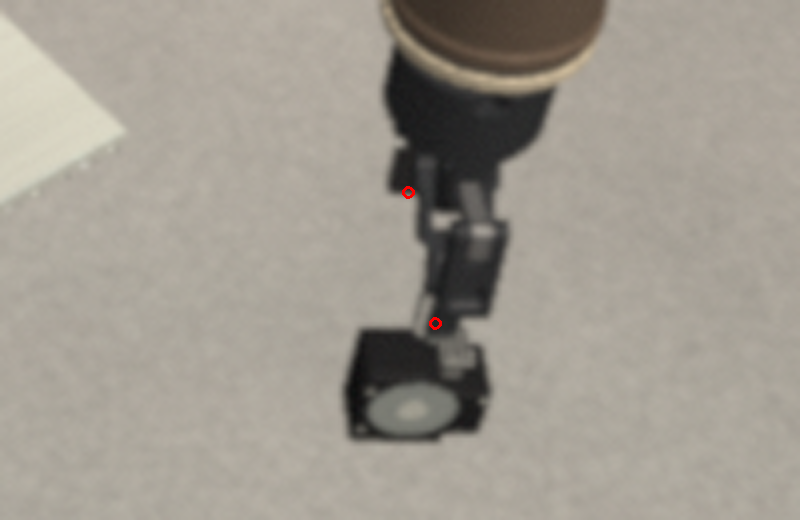

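View pics/b_t.png

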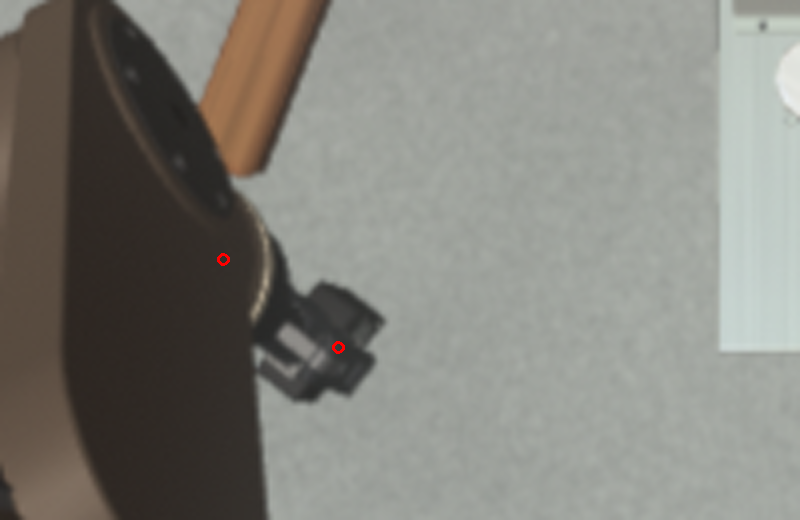

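Request:
drive_tool(
  motion=[
    {"x": -0.1, "y": -0.1, "z": 2.5, "rx": 0, "ry": 0, "rz": 0, "jaw": 8.5},
    {"x": -0.1, "y": -0.1, "z": 5, "rx": 0, "ry": 0, "rz": 0, "jaw": 8.5},
    {"x": -0.1, "y": -0.1, "z": 5, "rx": 0, "ry": 0, "rz": 0, "jaw": 8.5},
  ],
)

```text
t: 5.12
tcp_pos: [498.2, 292.5, 79.3]
orientation: [[-0.804, 0.595, -0.002], [0.595, 0.804, -0.001], [0.001, -0.002, -1.0]]
wrist_force: [-0.8, -0.6, -0.3]
opening: 85.1
```

```bash
python3 - <<'E'
from pl import *
s=sense();T=s['tcp_pos'];R=s['orientation']
for n,(u,v) in (('top',(165,245)),('scene',(405,285))):
    im=read_camera(n); big=cv2.resize(im[v-40:v+40,u-50:u+50,::-1],None,fx=8,fy=8,interpolation=cv2.INTER_CUBIC)
    big=cv2.convertScaleAbs(big,alpha=1.6,beta=10)
    for p in proj(n,[T+R[:,1]*42.6*k+[0,0,13] for k in(-1,1)]): cv2.circle(big,tuple(int(q) for q in (p-[u-50,v-40]+.5)*8),5,(0,0,255),2)
    cv2.imwrite(f'pics/c_{n}.png',big)
E
```

```text
(no output)
```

View pics/c_top.png

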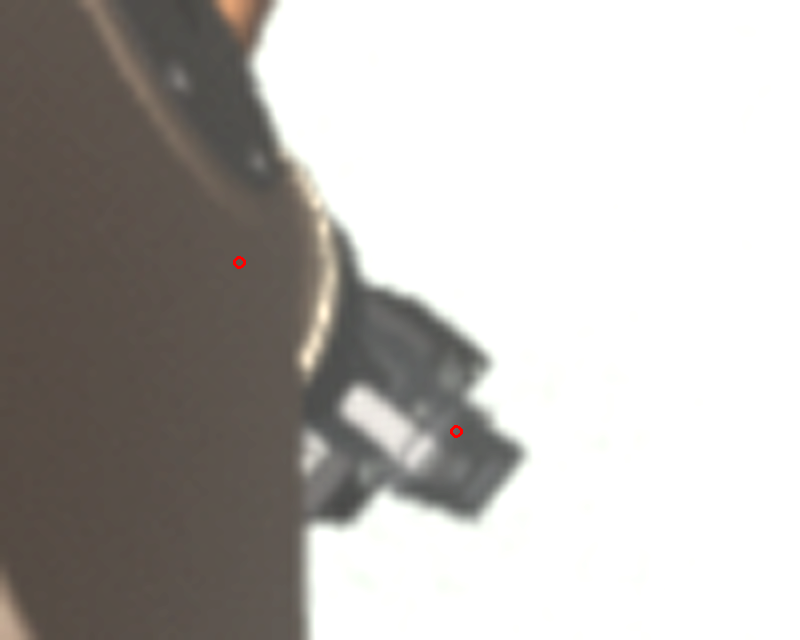

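View pics/c_scene.png

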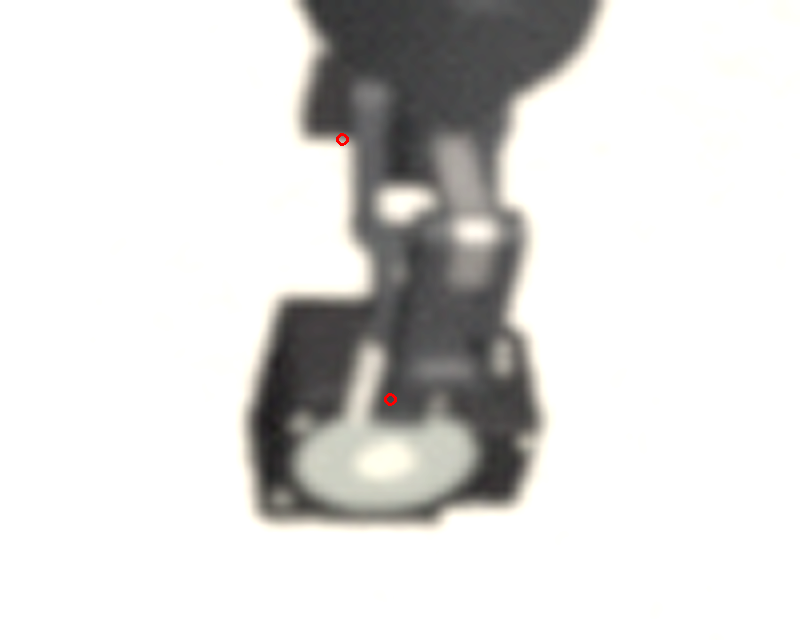

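```bash
python3 - <<'E'
from pl import *
s=sense();print(s['t'],s['tcp_pos'],s['joint_velocities'])
rows([((498,297,22),pose(2.51))])
# tape grip fit again : pinpoint
for n in('top','scene'):
    read_camera(n)
    for q,z in(('tape_grip',41),('lock_top',71),('tape',0)):
        r=pinpoint(q,n); print(n,q,[(onz(n,d['position'],z).round(1).tolist()[:2],round(d['p'],2)) for d in r[:2]])
E
```

```text
5.225 [499.2386927  293.43226895  80.9919744 ] [ 0.0059743  -0.01373667 -0.00919813  0.00136539 -0.00338472 -0.00087604]
x 0.31 y 0.21 z 5.90 rx 0.000 ry 0.000 rz -0.005
top tape_grip [([499.5, 304.8], 0.58)]
top lock_top [([525.7, -438.1], 0.57)]
top tape [([653.2, -19.1], 0.74), ([477.3, 303.2], 0.62)]
scene tape_grip [([493.0, 291.6], 0.73)]
scene lock_top []
scene tape [([487.3, 314.1], 0.85)]
```

Request:
drive_tool(
  motion=[
    {"x": 0.1, "y": 0.1, "z": 2, "rx": 0, "ry": 0, "rz": 0, "jaw": 8.5},
    {"x": 0.3, "y": 0.2, "z": 4, "rx": 0, "ry": 0, "rz": 0, "jaw": 8.5},
    {"x": 0.3, "y": 0.2, "z": 5.8, "rx": 0, "ry": 0, "rz": 0, "jaw": 8.5},
    {"x": 0.3, "y": 0.2, "z": 5.8, "rx": 0, "ry": 0, "rz": 0, "jaw": 8.5},
    {"x": 0.3, "y": 0.2, "z": 5.8, "rx": 0, "ry": 0, "rz": 0, "jaw": 8.5},
  ],
)

```text
t: 6.25
tcp_pos: [497.8, 297.4, 22.7]
orientation: [[-0.805, 0.594, 0.0], [0.594, 0.805, 0.0], [-0.0, 0.0, -1.0]]
wrist_force: [-0.8, -0.2, 0.2]
opening: 84.6
```

```bash
python3 - <<'E'
from pl import *
s=sense();T=s['tcp_pos'];R=s['orientation'];print(s['t'],T,s['wrist_force'])
for n,(u,v) in (('top',(165,245)),('scene',(405,285))):
    im=read_camera(n); big=cv2.resize(im[v-40:v+40,u-50:u+50,::-1],None,fx=8,fy=8,interpolation=cv2.INTER_CUBIC)
    big=cv2.convertScaleAbs(big,alpha=1.6,beta=10)
    cv2.imwrite(f'pics/d_{n}.png',big)
E
```

```text
6.25 [497.79788324 297.41277674  22.67094359] [-0.82767925 -0.18050698  0.23479472]
```

View pics/d_top.png

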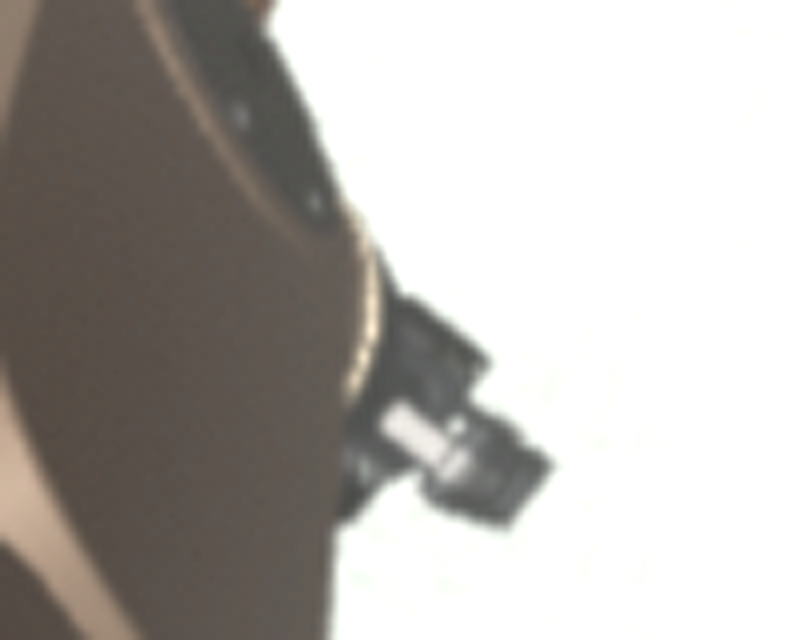

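View pics/d_scene.png

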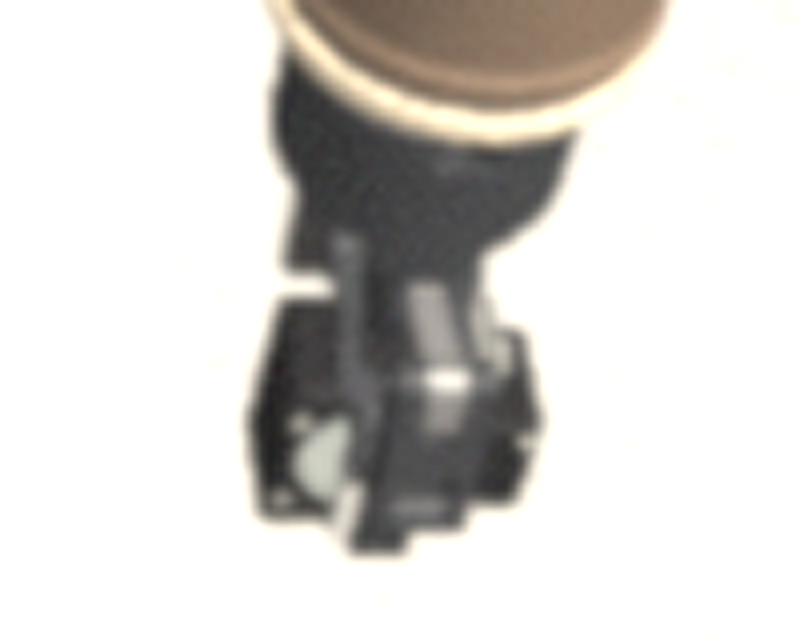

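```bash
python3 - <<'E'
from pl import *
s=sense();T=s['tcp_pos'];R=s['orientation']
for n,(u,v) in (('top',(165,245)),('scene',(405,285))):
    for k in(-1,1):
      for dx in (-11,11):
        print(n,k,dx,((proj(n,T+R[:,1]*42.6*k+R[:,0]*dx+[0,0,11])-[u-50,v-40]+.5)*8).round(0).tolist(), ((proj(n,T+R[:,1]*57*k+R[:,0]*dx+[0,0,11])-[u-50,v-40]+.5)*8).round(0).tolist())
R=pose(2.51)
for t in ((486,305.6),(483.6,305.5),(488.6,306.6)):
  print(t,[((proj('scene',np.array([t[0],t[1],0])+x*R[:,0]+18*R[:,1])-[355,245]+.5)*8).round(0).tolist() for x in(-36,16)])
E
```

```text
top -1 -11 [[509.0, 416.0]] [[545.0, 443.0]]
top -1 11 [[466.0, 471.0]] [[501.0, 498.0]]
top 1 -11 [[303.0, 257.0]] [[268.0, 231.0]]
top 1 11 [[259.0, 312.0]] [[224.0, 285.0]]
scene -1 -11 [[284.0, 277.0]] [[277.0, 237.0]]
scene -1 11 [[361.0, 278.0]] [[353.0, 237.0]]
scene 1 -11 [[327.0, 534.0]] [[335.0, 581.0]]
scene 1 11 [[409.0, 535.0]] [[418.0, 582.0]]
(486, 305.6) [[[258.0, 523.0]], [[444.0, 525.0]]]
(483.6, 305.5) [[[264.0, 519.0]], [[449.0, 520.0]]]
(488.6, 306.6) [[[253.0, 530.0]], [[440.0, 532.0]]]
```

Request:
drive_tool(
  motion=[
    {"x": -0.3, "y": 0, "z": 0, "rx": 0, "ry": 0, "rz": 0, "jaw": 8.5},
    {"x": -0.3, "y": 0, "z": 0, "rx": 0, "ry": 0, "rz": 0, "jaw": 6},
    {"x": -0.3, "y": 0, "z": 0, "rx": 0, "ry": 0, "rz": 0, "jaw": 4.5},
    {"x": -0.3, "y": 0, "z": 0, "rx": 0, "ry": 0, "rz": 0, "jaw": 3.5},
    {"x": -0.3, "y": 0, "z": 0, "rx": 0, "ry": 0, "rz": 0, "jaw": 3},
    {"x": -0.3, "y": 0, "z": 0, "rx": 0, "ry": 0, "rz": 0, "jaw": 3},
    {"x": -0.3, "y": 0, "z": 0, "rx": 0, "ry": 0, "rz": 0, "jaw": 3},
    {"x": -0.3, "y": 0, "z": 0, "rx": 0, "ry": 0, "rz": 0, "jaw": 3},
  ],
  force=70,
)

```text
t: 7.35
tcp_pos: [500.0, 295.6, 22.5]
orientation: [[-0.805, 0.594, 0.0], [0.594, 0.805, 0.0], [-0.0, 0.0, -1.0]]
wrist_force: [-0.6, -1.0, 4.8]
opening: 35.4
```

```bash
python3 - <<'E'
from pl import *
s=sense();T=s['tcp_pos'];R=s['orientation'];print(s['t'],T,s['wrist_force'],s['opening'])
crop('scene',405,285,100,80,8,'e_s.png')
E
```

```text
7.35 [499.97882772 295.56517907  22.54208978] [-0.63936068 -0.96734929  4.80107295] 35.37106618907628
e_s.png offset 355 245 scale 8
```

View pics/e_s.png

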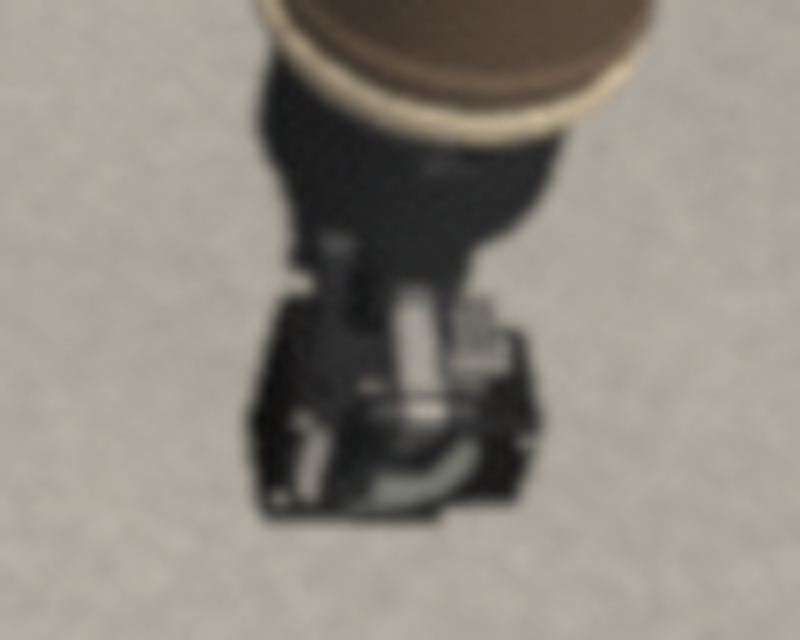

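```bash
python3 - <<'E'
from pl import *
rows([((500,295,150),pose(2.506)),((540,27,150),pose(1.58))])
E
```

```text
x -0.04 y -0.04 z -12.75 rx 0.000 ry 0.000 rz -0.000
x -19.17 y -19.23 z -12.75 rx 0.000 ry 0.000 rz 0.926
```

Request:
drive_tool(
  motion=[
    {"x": 0, "y": 0, "z": -3, "rx": 0, "ry": 0, "rz": 0, "jaw": 3},
    {"x": 0, "y": 0, "z": -7, "rx": 0, "ry": 0, "rz": 0, "jaw": 3},
    {"x": -2.4, "y": -2.4, "z": -11, "rx": 0, "ry": 0, "rz": 0.13, "jaw": 3},
    {"x": -5.5, "y": -5.5, "z": -12.8, "rx": 0, "ry": 0, "rz": 0.27, "jaw": 3},
    {"x": -9, "y": -9, "z": -12.8, "rx": 0, "ry": 0, "rz": 0.42, "jaw": 3},
    {"x": -12.5, "y": -12.5, "z": -12.8, "rx": 0, "ry": 0, "rz": 0.57, "jaw": 3},
    {"x": -15.8, "y": -15.8, "z": -12.8, "rx": 0, "ry": 0, "rz": 0.72, "jaw": 3},
    {"x": -18, "y": -18, "z": -12.8, "rx": 0, "ry": 0, "rz": 0.85, "jaw": 3},
    {"x": -19.2, "y": -19.2, "z": -12.8, "rx": 0, "ry": 0, "rz": 0.926, "jaw": 3},
    {"x": -19.2, "y": -19.2, "z": -12.8, "rx": 0, "ry": 0, "rz": 0.926, "jaw": 3},
  ],
)

```text
t: 8.65
tcp_pos: [540.3, 26.0, 150.1]
orientation: [[-0.007, 1.0, -0.001], [1.0, 0.007, -0.0], [-0.0, -0.001, -1.0]]
wrist_force: [-0.6, 0.5, -3.6]
opening: 34.9
```

```bash
python3 - <<'E'
from pl import *
s=sense();T=s['tcp_pos'];R=s['orientation'];print(s['t'],T,s['wrist_force'],s['opening'],s['joint_pos'])
crop('scene',330,200,180,130,4,'f_s.png');crop('top',262,210,140,110,5,'f_t.png')
rows([((540,27,90),pose(1.58,.52))])
E
```

```text
8.65 [540.25747371  26.03246319 150.05531443] [-0.55673912  0.46596532 -3.60108234] 34.94371702578705 [-7.85055055e-03  4.30983626e-01  1.92726710e+00 -1.03128102e-04
  7.83873603e-01 -1.49864896e-02]
f_s.png offset 240 135 scale 4
f_t.png offset 192 155 scale 5
x -0.04 y -0.01 z 6.01 rx -0.000 ry -0.520 rz 0.001
```

View pics/f_s.png

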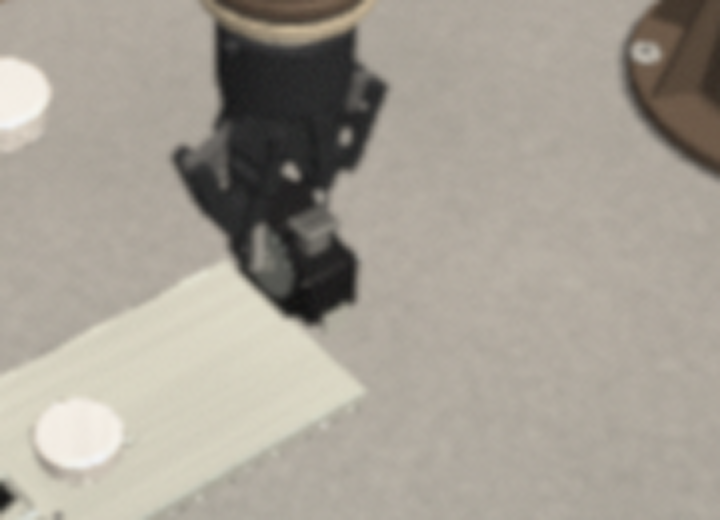

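View pics/f_t.png

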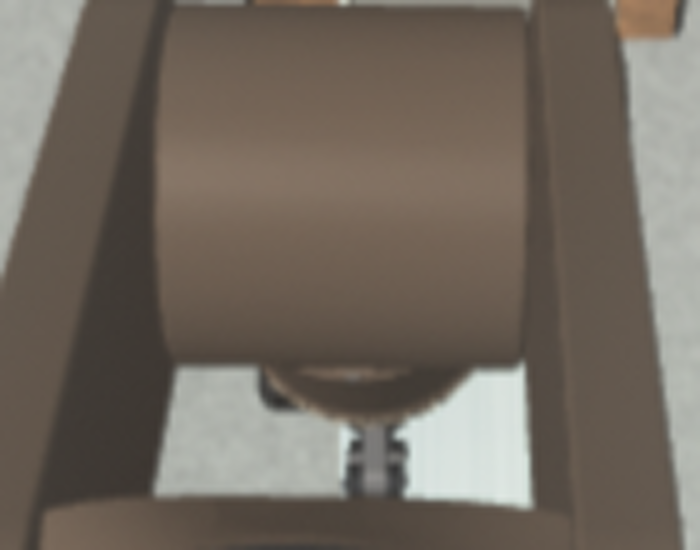

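Request:
drive_tool(
  motion=[
    {"x": 0, "y": 0, "z": 0, "rx": 0, "ry": -0.1, "rz": 0, "jaw": 3},
    {"x": 0, "y": 0, "z": 1, "rx": 0, "ry": -0.22, "rz": 0, "jaw": 3},
    {"x": 0, "y": 0, "z": 2.5, "rx": 0, "ry": -0.34, "rz": 0, "jaw": 3},
    {"x": 0, "y": 0, "z": 4.5, "rx": 0, "ry": -0.45, "rz": 0, "jaw": 3},
    {"x": 0.1, "y": 0, "z": 6, "rx": 0, "ry": -0.52, "rz": 0, "jaw": 3},
    {"x": 0.1, "y": 0, "z": 6, "rx": 0, "ry": -0.52, "rz": 0, "jaw": 3},
    {"x": 0.1, "y": 0, "z": 6, "rx": 0, "ry": -0.52, "rz": 0, "jaw": 3},
  ],
)

```text
t: 9.62
tcp_pos: [540.5, 28.6, 90.7]
orientation: [[-0.009, 1.0, 0.005], [0.869, 0.01, -0.495], [-0.495, -0.0, -0.869]]
wrist_force: [0.3, 0.5, -3.5]
opening: 35.4
```

```bash
cat > geo.py <<'E'
from pl import *
GX,GZ=-16.5,22.5
def tp(x,z,s=None,y=0):
    "world pos of tape-frame point from the state"
    s=s or sense(); R=s['orientation']; return s['tcp_pos']+R[:,0]*(x-GX)+R[:,1]*(-y)-R[:,2]*(z-GZ)
def report():
    s=sense(); print('t',s['t'],'tcp',s['tcp_pos'].round(1),'F',s['wrist_force'].round(2),'tau',s['torque'].round(2),'tilt %.3f yaw %.3f'%(math.asin(-s['orientation'][2,0]),math.atan2(s['orientation'][1,0],s['orientation'][0,0])))
    print('hookbot(b0)',tp(36,1.5,s).round(1),'nosecorner',tp(36,9,s).round(1),'foot',tp(16,0,s).round(1),'heel',tp(-36,0,s).round(1))
    return s
E
python3 - <<'E'
from geo import *
s=report()
n='scene'; u,v=340,205
im=read_camera(n); big=cv2.resize(im[v-45:v+45,u-60:u+60,::-1],None,fx=6,fy=6,interpolation=cv2.INTER_CUBIC)
for ys in(-18,18):
    q=np.array([tp(a,b,s,ys) for a,b in [(-36,0),(16,0),(16,9),(36,9),(36,50),(3,50),(3,64),(-36,64)]])
    cv2.polylines(big,[((proj(n,q)-[u-60,v-45]+.5)*6).astype(np.int32)],True,(0,0,255) if ys>0 else (0,255,0))
q=np.array([tp(a,b,s,ys) for a,b,ys in [(36,1.5,-9),(36,1.5,9),(36,16,9),(36,16,-9)]])
cv2.polylines(big,[((proj(n,q)-[u-60,v-45]+.5)*6).astype(np.int32)],True,(255,0,0))
cv2.imwrite('pics/g_s.png',big)
crop('scene',340,205,120,90,6,'g_s2.png')
E
```

```text
t 9.625 tcp [540.5  28.6  90.7] F [ 0.26  0.47 -3.48] tau [0.45 0.07 0.  ] tilt 0.518 yaw 1.581
hookbot(b0) [540.1  63.8  46.5] nosecorner [540.1  67.5  53. ] foot [540.3  45.6  55.1] heel [5.408e+02 5.000e-01 8.080e+01]
g_s2.png offset 280 160 scale 6
```

View pics/g_s.png

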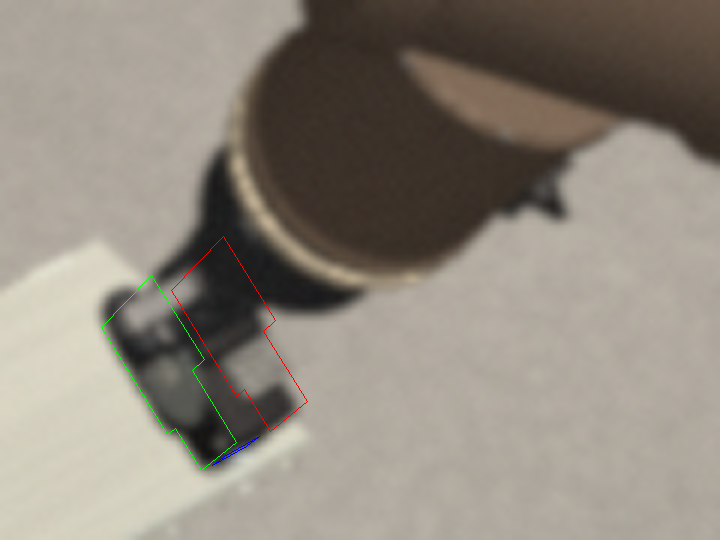

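View pics/g_s2.png

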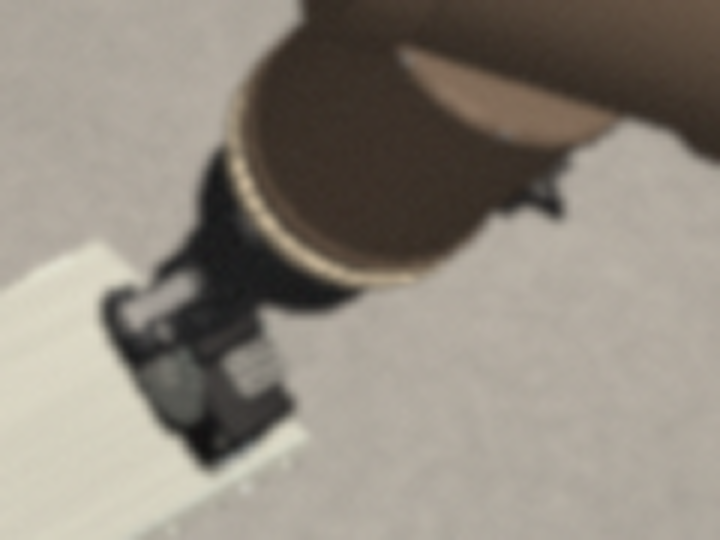

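Request:
drive_tool(
  motion=[
    {"x": 0.5, "y": 0, "z": 0.87, "rx": 0, "ry": 0, "rz": 0, "jaw": 3},
    {"x": 1, "y": 0, "z": 1.74, "rx": 0, "ry": 0, "rz": 0, "jaw": 3},
    {"x": 1.5, "y": 0, "z": 2.6, "rx": 0, "ry": 0, "rz": 0, "jaw": 3},
    {"x": 1.8, "y": 0, "z": 3.15, "rx": 0, "ry": 0, "rz": 0, "jaw": 3},
    {"x": 1.92, "y": 0, "z": 3.37, "rx": 0, "ry": 0, "rz": 0, "jaw": 3},
    {"x": 1.92, "y": 0, "z": 3.37, "rx": 0, "ry": 0, "rz": 0, "jaw": 3},
  ],
)

```text
t: 10.48
tcp_pos: [540.4, 28.0, 51.4]
orientation: [[-0.008, 1.0, 0.004], [0.868, 0.009, -0.497], [-0.497, -0.0, -0.868]]
wrist_force: [0.0, 0.4, -4.3]
opening: 35.3
```

```bash
python3 - <<'E'
from geo import *
s=report()
crop('scene',340,215,120,90,6,'h_s2.png')
E
```

```text
t 10.475 tcp [540.4  28.   51.4] F [ 0.04  0.42 -4.34] tau [ 0.48 -0.    0.06] tilt 0.520 yaw 1.580
hookbot(b0) [540.   63.1   7.1] nosecorner [540.   66.8  13.6] foot [540.2  45.   15.7] heel [ 5.406e+02 -1.000e-01  4.150e+01]
h_s2.png offset 280 170 scale 6
```

View pics/h_s2.png

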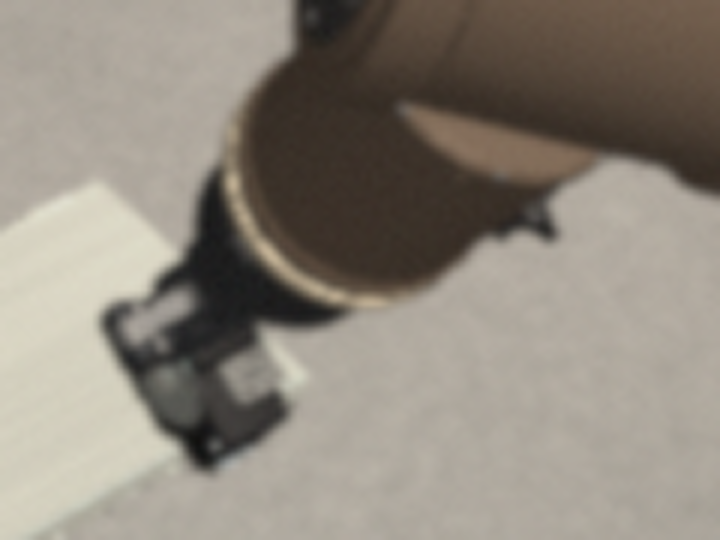

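Request:
drive_tool(
  motion=[
    {"x": -0.08, "y": 0, "z": -0.13, "rx": 0, "ry": 0, "rz": 0, "jaw": 3},
    {"x": -0.34, "y": 0, "z": 0.02, "rx": 0, "ry": 0, "rz": 0, "jaw": 3},
    {"x": -0.6, "y": 0, "z": 0.17, "rx": 0, "ry": 0, "rz": 0, "jaw": 3},
    {"x": -0.86, "y": 0, "z": 0.32, "rx": 0, "ry": 0, "rz": 0, "jaw": 3},
    {"x": -1.2, "y": 0, "z": 0.52, "rx": 0, "ry": 0, "rz": 0, "jaw": 3},
    {"x": -1.2, "y": 0, "z": 0.52, "rx": 0, "ry": 0, "rz": 0, "jaw": 3},
    {"x": -1.2, "y": 0, "z": 0.52, "rx": 0, "ry": 0, "rz": 0, "jaw": 3},
  ],
)

```text
t: 11.4
tcp_pos: [540.6, 15.1, 52.9]
orientation: [[-0.008, 1.0, 0.005], [0.868, 0.009, -0.497], [-0.497, 0.0, -0.868]]
wrist_force: [0.4, 1.8, -4.2]
opening: 35.2
```

```bash
python3 - <<'E'
from geo import *
s=report(); 
crop('scene',330,220,100,80,7,'i_s2.png')
s=report()
E
```

```text
t 11.4 tcp [540.6  15.1  52.9] F [ 0.36  1.76 -4.19] tau [ 1.04 -0.01 -0.03] tilt 0.520 yaw 1.580
hookbot(b0) [540.3  50.3   8.6] nosecorner [540.3  54.   15.1] foot [540.5  32.2  17.2] heel [540.9 -13.   43.1]
i_s2.png offset 280 180 scale 7
t 11.45 tcp [540.6  15.1  52.9] F [ 0.15  3.34 -4.41] tau [ 1.01 -0.08  0.  ] tilt 0.520 yaw 1.580
hookbot(b0) [540.3  50.3   8.6] nosecorner [540.3  54.   15.1] foot [540.5  32.2  17.2] heel [540.9 -13.   43.1]
```

View pics/i_s2.png

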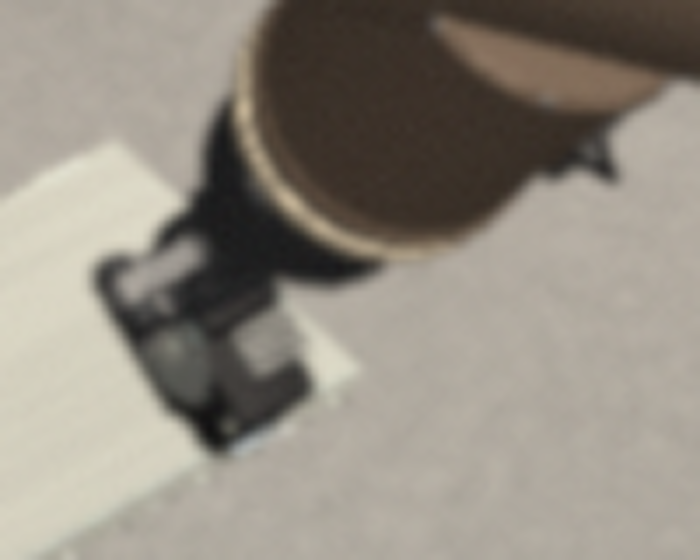

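Request:
drive_tool(
  motion=[
    {"x": -0.4, "y": 0, "z": 0, "rx": 0, "ry": 0, "rz": 0, "jaw": 3},
    {"x": -0.9, "y": 0, "z": 0, "rx": 0, "ry": 0, "rz": 0, "jaw": 3},
    {"x": -1.4, "y": 0, "z": 0, "rx": 0, "ry": 0, "rz": 0, "jaw": 3},
    {"x": -1.8, "y": 0, "z": 0, "rx": 0, "ry": 0, "rz": 0, "jaw": 3},
    {"x": -2, "y": 0, "z": 0, "rx": 0, "ry": 0, "rz": 0, "jaw": 3},
    {"x": -2, "y": 0, "z": 0, "rx": 0, "ry": 0, "rz": 0, "jaw": 3},
  ],
)

```text
t: 12.2
tcp_pos: [540.7, -2.5, 63.0]
orientation: [[-0.008, 1.0, 0.004], [0.868, 0.009, -0.497], [-0.497, 0.0, -0.868]]
wrist_force: [0.4, 2.3, -4.9]
opening: 35.0
```

```bash
python3 - <<'E'
from geo import *
s=report(); 
crop('scene',330,215,100,80,7,'j_s2.png')
s=report()
E
```

```text
t 12.2 tcp [540.7  -2.5  63. ] F [ 0.44  2.35 -4.92] tau [ 0.96  0.11 -0.01] tilt 0.520 yaw 1.580
hookbot(b0) [540.3  32.6  18.7] nosecorner [540.3  36.3  25.2] foot [540.5  14.5  27.3] heel [540.9 -30.6  53.1]
j_s2.png offset 280 175 scale 7
t 12.25 tcp [540.6  -2.4  62.9] F [-0.79  1.68 -4.5 ] tau [ 0.99  0.15 -0.01] tilt 0.520 yaw 1.580
hookbot(b0) [540.3  32.7  18.6] nosecorner [540.3  36.4  25.1] foot [540.5  14.6  27.2] heel [540.9 -30.5  53. ]
```

View pics/j_s2.png

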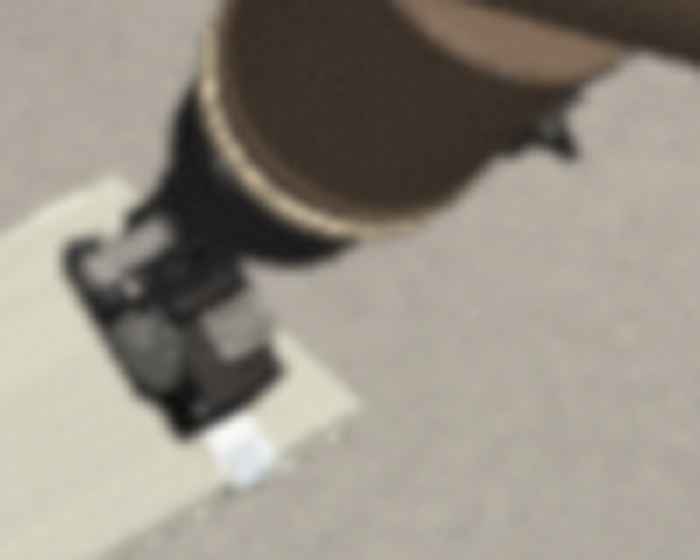

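```bash
cat >> geo.py <<'E'
E0=54.
def tgt(b,th,s,yaw=1.58,X=540.5,E=E0):
    Yo=E-(36+b)*math.cos(th)-s*math.sin(th); Zo=14+(36+b)*math.sin(th)-s*math.cos(th)
    y=Yo+GX*math.cos(th)+GZ*math.sin(th); z=Zo-GX*math.sin(th)+GZ*math.cos(th)
    return ((X-(y-E)*(yaw-math.pi/2)*0,y,z),pose(yaw,th))
E
python3 - <<'E'
from geo import *
s=sense()
rows([tgt(22,.52,10.7),tgt(34,.52,10.7),tgt(47,.52,10.7)],s)
for b,th,ss in ((47,.52,10.7),(70,.42,10.7),(100,.3,10.7),(135,.2,10.7),(165,.12,11),(165,0,14)): print(b,th,np.round(tgt(b,th,ss)[0],1),'footZ',14+(20+b)*math.sin(th)-ss*math.cos(th))
E
```

```text
x -0.12 y -0.01 z 0.26 rx -0.000 ry -0.000 rz -0.000
x -1.32 y -0.02 z 0.26 rx -0.000 ry -0.000 rz -0.000
x -2.62 y -0.03 z 0.26 rx -0.000 ry -0.000 rz -0.000
47 0.52 [540.5 -26.5  73.7] footZ 38.00530401297951
70 0.42 [540.5 -53.   74.7] footZ 40.928389114019616
100 0.3 [540.5 -88.2  70.3] footZ 39.24032436571676
135 0.2 [ 540.5 -127.4   62.8] footZ 34.3070338903332
165 0.12 [ 540.5 -160.6   51.5] footZ 25.22586335405755
165 0 [ 540.5 -163.5   22.5] footZ 0.0
```

Request:
drive_tool(
  motion=[
    {"x": -0.3, "y": 0, "z": 0.1, "rx": 0, "ry": 0, "rz": 0, "jaw": 3},
    {"x": -0.8, "y": 0, "z": 0.26, "rx": 0, "ry": 0, "rz": 0, "jaw": 3},
    {"x": -1.3, "y": 0, "z": 0.26, "rx": 0, "ry": 0, "rz": 0, "jaw": 3},
    {"x": -1.9, "y": 0, "z": 0.26, "rx": 0, "ry": 0, "rz": 0, "jaw": 3},
    {"x": -2.4, "y": 0, "z": 0.26, "rx": 0, "ry": 0, "rz": 0, "jaw": 3},
    {"x": -2.6, "y": 0, "z": 0.26, "rx": 0, "ry": 0, "rz": 0, "jaw": 3},
    {"x": -2.6, "y": 0, "z": 0.26, "rx": 0, "ry": 0, "rz": 0, "jaw": 3},
    {"x": -2.6, "y": 0, "z": 0.26, "rx": 0, "ry": 0, "rz": 0, "jaw": 3},
  ],
)

```text
t: 13.25
tcp_pos: [541.0, -26.1, 73.5]
orientation: [[-0.008, 1.0, 0.005], [0.868, 0.009, -0.497], [-0.497, 0.0, -0.868]]
wrist_force: [1.1, 4.0, -2.9]
opening: 35.4
```

```bash
python3 - <<'E'
from geo import *
s=report(); 
crop('scene',320,215,100,80,7,'k_s2.png')
print(proj('scene',[540,54,14]), proj('scene',[540,54,16]))
rows([tgt(55,.47,10.7),tgt(70,.40,10.7),tgt(86,.33,10.7),tgt(102,.26,10.7),tgt(120,.2,10.7),tgt(138,.15,10.7),tgt(152,.125,10.7),tgt(162,.12,11)],s)
E
```

```text
t 13.25 tcp [541.  -26.1  73.5] F [ 1.07  3.99 -2.9 ] tau [ 1.31 -0.18  0.05] tilt 0.520 yaw 1.580
hookbot(b0) [540.7   9.   29.2] nosecorner [540.6  12.8  35.7] foot [540.8  -9.1  37.8] heel [541.2 -54.2  63.7]
k_s2.png offset 270 175 scale 7
[[314.85681371 241.65243996]] [[314.88528576 241.13329723]]
x -0.89 y -0.06 z 0.54 rx 0.000 ry 0.050 rz -0.000
x -2.39 y -0.07 z 1.48 rx 0.000 ry 0.120 rz -0.000
x -3.91 y -0.09 z 2.64 rx 0.000 ry 0.190 rz -0.000
x -5.33 y -0.11 z 4.01 rx 0.000 ry 0.260 rz -0.000
x -6.84 y -0.13 z 5.49 rx 0.000 ry 0.320 rz -0.000
x -8.28 y -0.14 z 6.97 rx 0.000 ry 0.370 rz -0.000
x -9.42 y -0.16 z 7.96 rx 0.000 ry 0.395 rz -0.000
x -10.30 y -0.17 z 8.48 rx 0.000 ry 0.400 rz -0.000
```

View pics/k_s2.png

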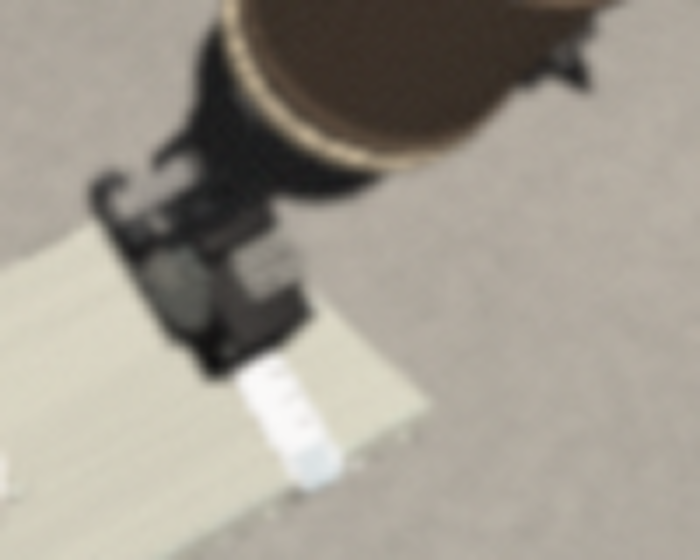

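Request:
drive_tool(
  motion=[
    {"x": -0.9, "y": 0, "z": 0.54, "rx": 0, "ry": 0.05, "rz": 0, "jaw": 3},
    {"x": -2.4, "y": 0, "z": 1.48, "rx": 0, "ry": 0.12, "rz": 0, "jaw": 3},
    {"x": -3.9, "y": 0, "z": 2.64, "rx": 0, "ry": 0.19, "rz": 0, "jaw": 3},
    {"x": -5.33, "y": 0, "z": 4.0, "rx": 0, "ry": 0.26, "rz": 0, "jaw": 3},
    {"x": -6.84, "y": 0, "z": 5.49, "rx": 0, "ry": 0.32, "rz": 0, "jaw": 3},
    {"x": -8.28, "y": 0, "z": 6.97, "rx": 0, "ry": 0.37, "rz": 0, "jaw": 3},
    {"x": -9.42, "y": 0, "z": 7.96, "rx": 0, "ry": 0.395, "rz": 0, "jaw": 3},
    {"x": -10.3, "y": 0, "z": 8.48, "rx": 0, "ry": 0.4, "rz": 0, "jaw": 3},
    {"x": -10.3, "y": 0, "z": 8.48, "rx": 0, "ry": 0.4, "rz": 0, "jaw": 3},
    {"x": -10.3, "y": 0, "z": 8.48, "rx": 0, "ry": 0.4, "rz": 0, "jaw": 3},
  ],
)

```text
t: 14.55
tcp_pos: [541.7, -157.0, 51.1]
orientation: [[-0.01, 1.0, 0.0], [0.993, 0.01, -0.12], [-0.12, -0.001, -0.993]]
wrist_force: [-0.8, 4.3, -3.6]
opening: 35.4
```

```bash
python3 - <<'E'
from geo import *
s=report(); 
crop('scene',310,205,140,110,5,'l_s.png'); crop('top',280,215,120,100,6,'l_t.png')
rows([tgt(162,.09,11.5),tgt(162,.06,12.2),tgt(162,.03,13),tgt(162,.01,13.5),tgt(162,0,13.8)],s)
E
```

```text
t 14.55 tcp [ 541.7 -157.    51.1] F [-0.84  4.26 -3.58] tau [0.92 0.12 0.1 ] tilt 0.120 yaw 1.581
hookbot(b0) [ 541.2 -107.4   23.9] nosecorner [ 541.2 -106.5   31.4] foot [ 541.4 -127.5   24.9] heel [ 541.9 -179.1   31.1]
l_s.png offset 240 150 scale 5
l_t.png offset 220 165 scale 6
x -0.08 y -0.12 z 0.70 rx -0.001 ry 0.030 rz 0.001
x -0.08 y -0.13 z 1.41 rx -0.001 ry 0.060 rz 0.001
x -0.05 y -0.13 z 2.14 rx -0.001 ry 0.090 rz 0.001
x -0.02 y -0.12 z 2.62 rx -0.001 ry 0.110 rz 0.001
x -0.00 y -0.12 z 2.86 rx -0.001 ry 0.120 rz 0.001
```

View pics/l_s.png

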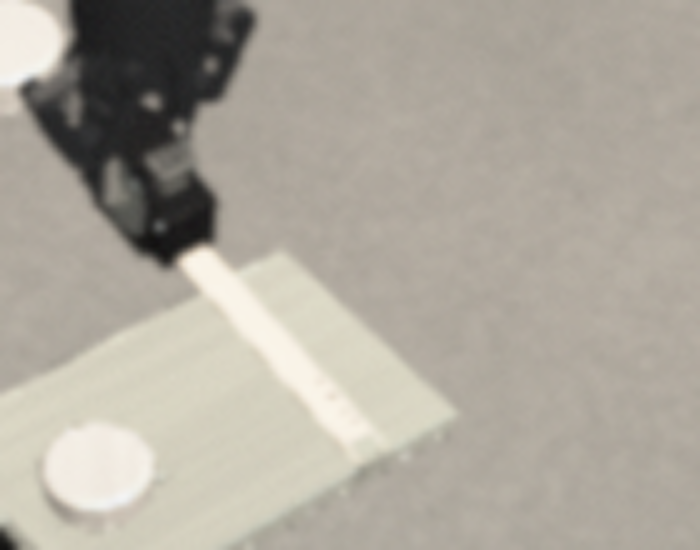

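View pics/l_t.png

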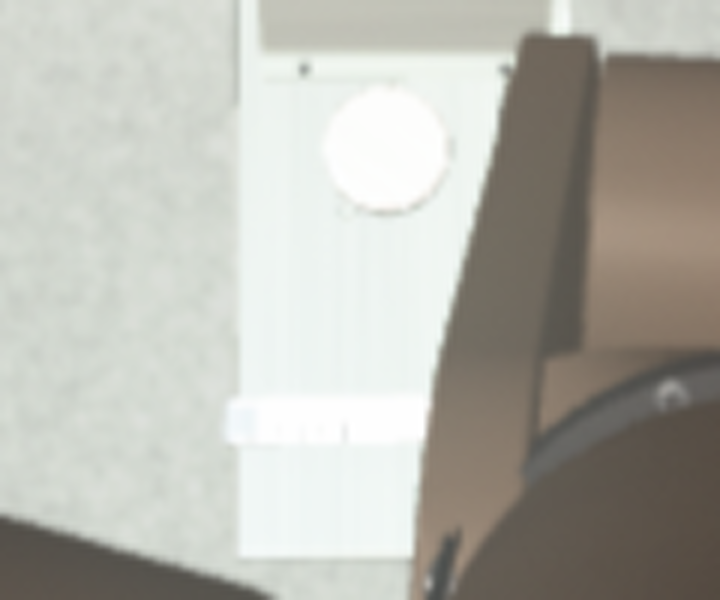

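Request:
drive_tool(
  motion=[
    {"x": -0.08, "y": 0, "z": 0.7, "rx": 0, "ry": 0.03, "rz": 0, "jaw": 3},
    {"x": -0.08, "y": 0, "z": 1.41, "rx": 0, "ry": 0.06, "rz": 0, "jaw": 3},
    {"x": -0.05, "y": 0, "z": 2.1, "rx": 0, "ry": 0.09, "rz": 0, "jaw": 3},
    {"x": -0.02, "y": 0, "z": 2.55, "rx": 0, "ry": 0.11, "rz": 0, "jaw": 3},
    {"x": 0, "y": 0, "z": 2.8, "rx": 0, "ry": 0.12, "rz": 0, "jaw": 3},
    {"x": 0, "y": 0, "z": 2.86, "rx": 0, "ry": 0.12, "rz": 0, "jaw": 3},
    {"x": 0, "y": 0, "z": 2.86, "rx": 0, "ry": 0.12, "rz": 0, "jaw": 3},
  ],
)

```text
t: 15.52
tcp_pos: [542.1, -160.9, 22.9]
orientation: [[-0.009, 1.0, -0.0], [1.0, 0.009, -0.0], [-0.0, -0.0, -1.0]]
wrist_force: [-1.2, 4.0, -2.2]
opening: 35.4
```

```bash
python3 - <<'E'
from geo import *
s=report(); 
crop('scene',300,205,140,110,5,'m_s.png')
s=report()
E
```

```text
t 15.525 tcp [ 542.1 -160.9   22.9] F [-1.2   4.03 -2.17] tau [0.77 0.15 0.16] tilt 0.000 yaw 1.580
hookbot(b0) [ 541.6 -108.4    1.8] nosecorner [ 541.6 -108.4    9.3] foot [ 5.418e+02 -1.284e+02  3.000e-01] heel [ 5.423e+02 -1.804e+02  4.000e-01]
m_s.png offset 230 150 scale 5
t 15.575 tcp [ 542.1 -160.9   22.9] F [-1.11  4.32 -1.86] tau [0.8  0.09 0.17] tilt 0.000 yaw 1.580
hookbot(b0) [ 541.6 -108.4    1.9] nosecorner [ 541.6 -108.4    9.4] foot [ 5.418e+02 -1.284e+02  4.000e-01] heel [ 5.423e+02 -1.804e+02  4.000e-01]
```

View pics/m_s.png

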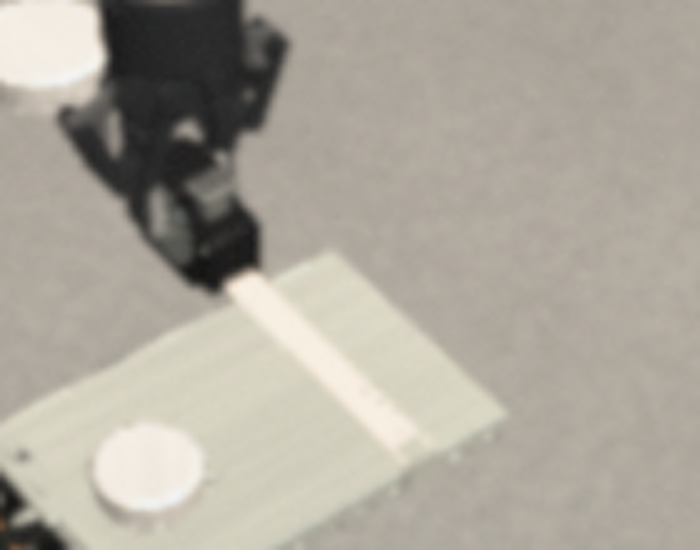

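Request:
drive_tool(
  motion=[
    {"x": 0.3, "y": 0, "z": 0, "rx": 0, "ry": 0, "rz": 0, "jaw": 3},
    {"x": 0.6, "y": 0, "z": 0, "rx": 0, "ry": 0, "rz": 0, "jaw": 3},
    {"x": 0.9, "y": 0, "z": 0, "rx": 0, "ry": 0, "rz": 0, "jaw": 3},
    {"x": 0.9, "y": 0, "z": 0, "rx": 0, "ry": 0, "rz": 0, "jaw": 3},
    {"x": 0.9, "y": 0, "z": 0, "rx": 0, "ry": 0, "rz": 0, "jaw": 3},
  ],
)

```text
t: 16.2
tcp_pos: [542.0, -152.1, 22.7]
orientation: [[-0.009, 1.0, -0.0], [1.0, 0.009, 0.0], [0.0, -0.0, -1.0]]
wrist_force: [-0.5, 3.5, -3.1]
opening: 35.6
```

```bash
python3 - <<'E'
from geo import *
for _ in range(3): s=report(); read_camera('scene')
E
```

```text
t 16.2 tcp [ 542.  -152.1   22.7] F [-0.47  3.46 -3.1 ] tau [0.58 0.1  0.16] tilt -0.000 yaw 1.580
hookbot(b0) [541.5 -99.6   1.7] nosecorner [541.5 -99.6   9.2] foot [ 5.417e+02 -1.196e+02  2.000e-01] heel [ 5.421e+02 -1.716e+02  2.000e-01]
t 16.25 tcp [ 542.  -152.1   22.7] F [-0.06  4.03 -3.19] tau [0.64 0.13 0.14] tilt -0.000 yaw 1.580
hookbot(b0) [541.5 -99.6   1.7] nosecorner [541.5 -99.6   9.2] foot [ 5.417e+02 -1.196e+02  2.000e-01] heel [ 5.421e+02 -1.716e+02  2.000e-01]
t 16.3 tcp [ 542.  -152.2   22.7] F [-0.93  3.74 -3.62] tau [0.58 0.09 0.14] tilt -0.000 yaw 1.580
hookbot(b0) [541.5 -99.7   1.7] nosecorner [541.5 -99.7   9.2] foot [ 5.417e+02 -1.197e+02  2.000e-01] heel [ 5.422e+02 -1.717e+02  2.000e-01]
```

Request:
drive_tool(
  motion=[
    {"x": 0.1, "y": 0, "z": 0.02, "rx": 0, "ry": 0, "rz": 0, "jaw": 3},
    {"x": 0.2, "y": 0, "z": 0.02, "rx": 0, "ry": 0, "rz": 0, "jaw": 3},
    {"x": 0.2, "y": 0, "z": 0.02, "rx": 0, "ry": 0, "rz": 0, "jaw": 3},
  ],
)

```text
t: 16.73
tcp_pos: [542.2, -151.5, 23.0]
orientation: [[-0.01, 1.0, 0.001], [1.0, 0.01, -0.001], [-0.001, 0.001, -1.0]]
wrist_force: [-5.7, -13.3, 2.6]
opening: 35.3
```

Request:
drive_tool(
  motion=[
    {"x": 0.1, "y": 0, "z": 0, "rx": 0, "ry": 0, "rz": 0, "jaw": 3},
    {"x": 0.15, "y": 0, "z": 0, "rx": 0, "ry": 0, "rz": 0, "jaw": 3},
    {"x": 0.15, "y": 0, "z": 0, "rx": 0, "ry": 0, "rz": 0, "jaw": 3},
  ],
)

```text
t: 17.1
tcp_pos: [542.4, -151.1, 23.3]
orientation: [[-0.01, 1.0, 0.001], [1.0, 0.01, -0.003], [-0.003, 0.001, -1.0]]
wrist_force: [-9.3, -26.8, 8.0]
opening: 35.3
```

Request:
drive_tool(
  motion=[
    {"x": -0.2, "y": 0, "z": 0, "rx": 0, "ry": 0, "rz": 0, "jaw": 3},
    {"x": -0.33, "y": 0, "z": 0, "rx": 0, "ry": 0, "rz": 0, "jaw": 3},
    {"x": -0.33, "y": 0, "z": 0, "rx": 0, "ry": 0, "rz": 0, "jaw": 3},
    {"x": -0.33, "y": 0, "z": 0, "rx": 0, "ry": 0, "rz": 0, "jaw": 3},
  ],
)

```text
t: 17.6
tcp_pos: [542.1, -151.9, 22.6]
orientation: [[-0.009, 1.0, 0.0], [1.0, 0.009, -0.0], [-0.0, 0.0, -1.0]]
wrist_force: [-0.1, 2.7, -0.8]
opening: 35.1
```

```bash
python3 - <<'E'
from geo import *
s=report()
crop('scene',300,205,140,110,5,'n_s.png');crop('top',290,215,140,110,5,'n_t.png')
s=report()
E
```

```text
t 17.6 tcp [ 542.1 -151.9   22.6] F [-0.11  2.66 -0.77] tau [0.37 0.25 0.06] tilt 0.000 yaw 1.580
hookbot(b0) [541.7 -99.4   1.6] nosecorner [541.6 -99.4   9.1] foot [ 5.418e+02 -1.194e+02  1.000e-01] heel [ 5.423e+02 -1.714e+02  1.000e-01]
n_s.png offset 230 150 scale 5
n_t.png offset 220 160 scale 5
t 17.7 tcp [ 542.1 -151.9   22.6] F [-0.73  1.77 -0.01] tau [0.42 0.21 0.06] tilt 0.000 yaw 1.580
hookbot(b0) [541.7 -99.4   1.6] nosecorner [541.7 -99.4   9.1] foot [ 5.418e+02 -1.194e+02  1.000e-01] heel [ 5.423e+02 -1.714e+02  1.000e-01]
```

View pics/n_s.png

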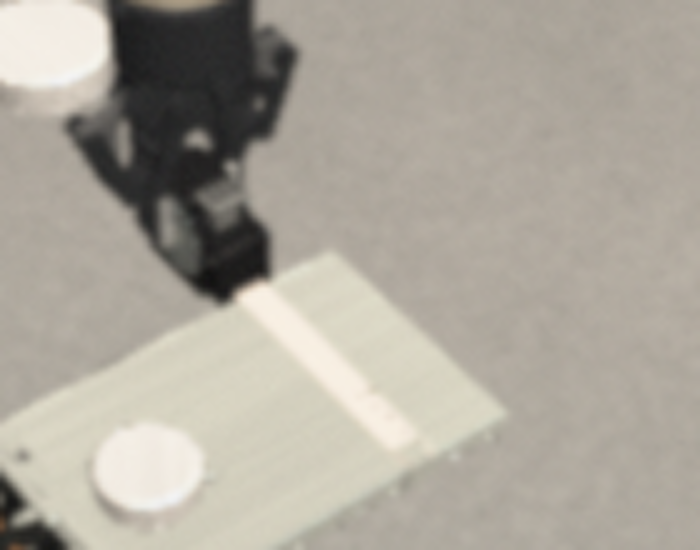

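View pics/n_t.png

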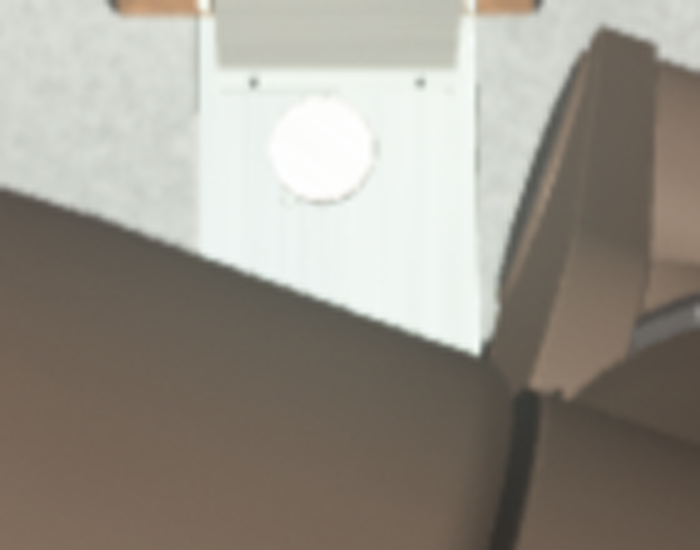

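```bash
python3 - <<'E'
from geo import *
im=read_camera('scene')[190:260,270:350,::-1]
big=cv2.resize(im,None,fx=9,fy=9,interpolation=cv2.INTER_CUBIC).astype(float)
big=np.clip((big-140)*2.2,0,255).astype(np.uint8)
cv2.imwrite('pics/o_s.png',big)
E
python3 - <<'E'
import cv2,numpy as np
im=cv2.imread('pics/m_s.png')
big=cv2.resize(im[200:500,200:560],None,fx=2,fy=2).astype(float)
cv2.imwrite('pics/m_s2.png',np.clip((big-140)*2.2,0,255).astype(np.uint8))
E
```

```text
(no output)
```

View pics/o_s.png

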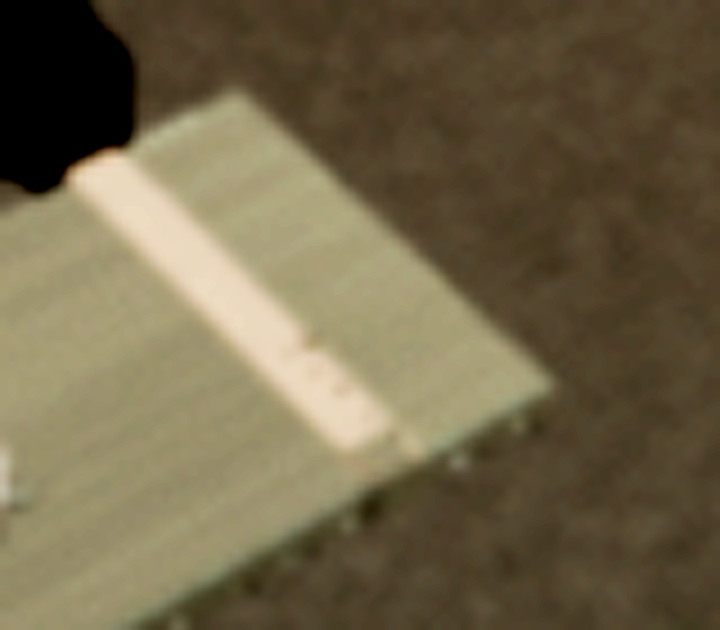

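View pics/m_s2.png

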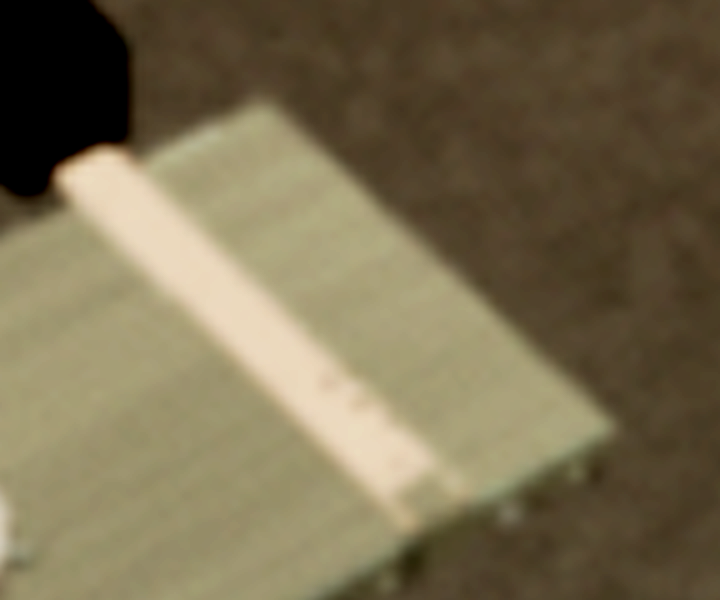

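Request:
drive_tool(
  motion=[
    {"x": 0, "y": 0, "z": 0, "rx": 0, "ry": 0, "rz": 0, "jaw": 3.8},
    {"x": 0, "y": 0, "z": 0, "rx": 0, "ry": 0, "rz": 0, "jaw": 4.5},
    {"x": 0, "y": 0, "z": 0, "rx": 0, "ry": 0, "rz": 0, "jaw": 6},
    {"x": 0, "y": 0, "z": 0, "rx": 0, "ry": 0, "rz": 0, "jaw": 7.5},
    {"x": 0, "y": 0, "z": 0, "rx": 0, "ry": 0, "rz": 0, "jaw": 7.5},
    {"x": 0, "y": 0, "z": 0, "rx": 0, "ry": 0, "rz": 0, "jaw": 7.5},
  ],
)

```text
t: 18.5
tcp_pos: [542.0, -152.0, 22.6]
orientation: [[-0.009, 1.0, -0.0], [1.0, 0.009, -0.0], [-0.0, -0.0, -1.0]]
wrist_force: [-0.0, -0.6, 0.0]
opening: 75.1
```

Request:
drive_tool(
  motion=[
    {"x": 0, "y": 0, "z": -2, "rx": 0, "ry": 0, "rz": 0, "jaw": 7.5},
    {"x": 0, "y": 0, "z": -5, "rx": 0, "ry": 0, "rz": 0, "jaw": 7.5},
    {"x": 0, "y": 0, "z": -9, "rx": 0, "ry": 0, "rz": 0, "jaw": 7.5},
    {"x": 0, "y": 0, "z": -11, "rx": 0, "ry": 0, "rz": 0, "jaw": 7.5},
    {"x": 0, "y": 0, "z": -11, "rx": 0, "ry": 0, "rz": 0, "jaw": 7.5},
    {"x": 0, "y": 0, "z": -11, "rx": 0, "ry": 0, "rz": 0, "jaw": 7.5},
  ],
)

```text
t: 19.25
tcp_pos: [541.6, -151.8, 131.9]
orientation: [[-0.009, 1.0, -0.001], [1.0, 0.009, 0.0], [0.0, -0.001, -1.0]]
wrist_force: [-0.7, -0.5, -0.2]
opening: 75.2
```

```bash
python3 - <<'E'
from geo import *
s=sense();print(s['t'],s['tcp_pos'],s['wrist_force'],s['opening'])
crop('scene',300,195,120,90,6,'p_s.png');crop('top',300,230,120,90,6,'p_t.png')
for n in('scene','top'):
  for q,z in(('tape_grip',41),('lock_top',71),('tape',0),('tape_nose',11.5)):
    r=pinpoint(q,n); print(n,q,[(onz(n,d['position'],z).round(1).tolist()[:2],round(d['p'],2)) for d in r[:2]])
E
```

```text
19.25 [ 541.61439301 -151.83422291  131.86641054] [-0.73124468 -0.54346333 -0.19343703] 75.16612757739746
p_s.png offset 240 150 scale 6
p_t.png offset 240 185 scale 6
scene tape_grip [([537.8, -154.4], 0.92)]
scene lock_top [([550.3, -108.2], 0.42)]
scene tape [([536.0, -133.8], 0.65)]
scene tape_nose [([551.0, -90.9], 0.76)]
top tape_grip []
top lock_top []
top tape [([541.4, -137.8], 0.94), ([649.0, -16.9], 0.55)]
top tape_nose [([546.8, -105.3], 0.95)]
```

View pics/p_s.png

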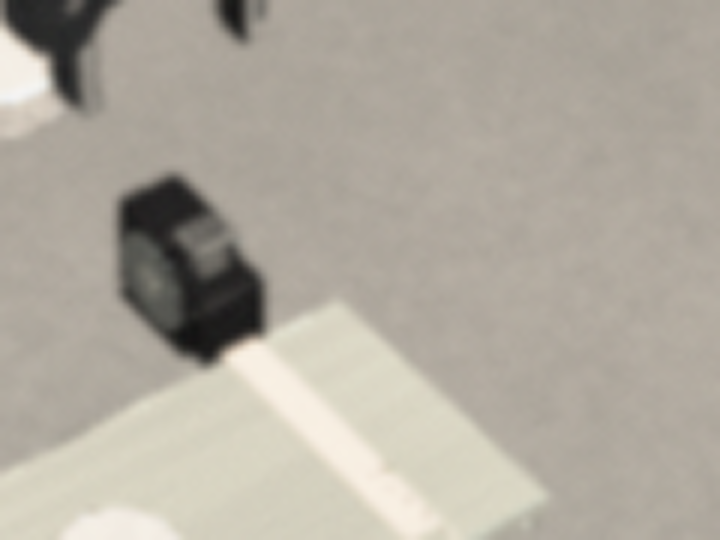

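View pics/p_t.png

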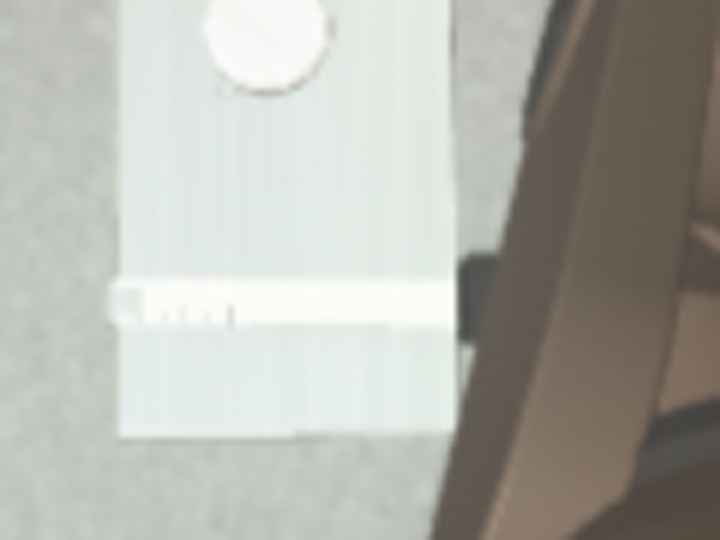

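Request:
drive_tool(
  motion=[
    {"x": 1, "y": 0, "z": 0, "rx": 0, "ry": 0, "rz": 0, "jaw": 5},
    {"x": 2, "y": 0, "z": 0, "rx": 0, "ry": 0, "rz": 0, "jaw": 2},
    {"x": 3, "y": 0, "z": 1, "rx": 0, "ry": 0, "rz": 0, "jaw": 0},
    {"x": 3, "y": 0, "z": 2.5, "rx": 0, "ry": 0, "rz": 0, "jaw": 0},
    {"x": 3, "y": 0, "z": 4, "rx": 0, "ry": 0, "rz": 0, "jaw": 0},
    {"x": 3, "y": 0, "z": 4.8, "rx": 0, "ry": 0, "rz": 0, "jaw": 0},
    {"x": 3, "y": 0, "z": 4.8, "rx": 0, "ry": 0, "rz": 0, "jaw": 0},
    {"x": 3, "y": 0, "z": 4.8, "rx": 0, "ry": 0, "rz": 0, "jaw": 0},
    {"x": 3, "y": 0, "z": 4.8, "rx": 0, "ry": 0, "rz": 0, "jaw": 0},
  ],
  force=40,
)

```text
t: 20.88
tcp_pos: [542.1, -122.2, 85.0]
orientation: [[-0.009, 1.0, 0.001], [1.0, 0.009, -0.0], [-0.0, 0.001, -1.0]]
wrist_force: [-0.5, -0.5, -0.5]
opening: 0.0
```

```bash
python3 - <<'E'
from geo import *
s=sense();print(s['t'],s['tcp_pos'],s['wrist_force'],s['opening'])
crop('scene',290,190,100,80,7,'q_s.png')
rows([((541.8,-121.9,75),pose(1.58))])
E
```

```text
20.875 [ 542.06862108 -122.15747746   84.98484647] [-0.46939346 -0.49102662 -0.46797132] 0.003504624719710119
q_s.png offset 240 150 scale 7
x 0.02 y -0.02 z 1.00 rx 0.001 ry 0.000 rz -0.000
```

View pics/q_s.png

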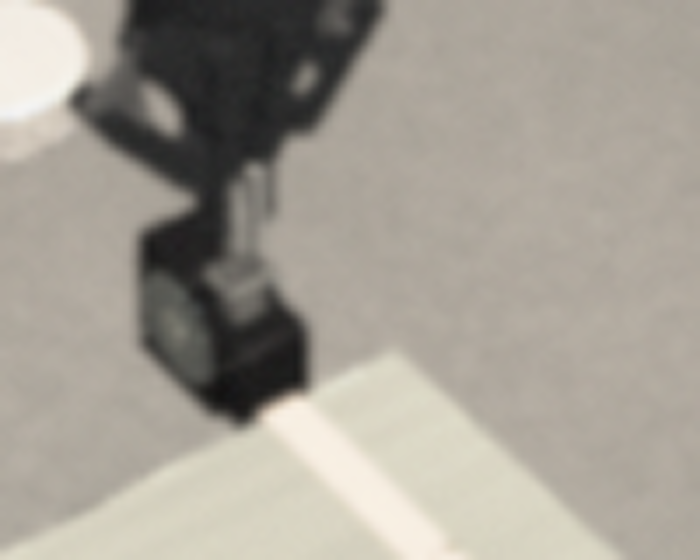

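Request:
drive_tool(
  motion=[
    {"x": 0, "y": 0, "z": 0.9, "rx": 0, "ry": 0, "rz": 0, "jaw": 0},
    {"x": 0, "y": 0, "z": 1.3, "rx": 0, "ry": 0, "rz": 0, "jaw": 0},
    {"x": 0, "y": 0, "z": 1.5, "rx": 0, "ry": 0, "rz": 0, "jaw": 0},
    {"x": 0, "y": 0, "z": 1.7, "rx": 0, "ry": 0, "rz": 0, "jaw": 0},
    {"x": 0, "y": 0, "z": 1.85, "rx": 0, "ry": 0, "rz": 0, "jaw": 0},
    {"x": 0, "y": 0, "z": 1.95, "rx": 0, "ry": 0, "rz": 0, "jaw": 0},
    {"x": 0, "y": 0, "z": 1.95, "rx": 0, "ry": 0, "rz": 0, "jaw": 0},
  ],
)

```text
t: 21.8
tcp_pos: [541.7, -122.0, 65.0]
orientation: [[-0.009, 1.0, -0.0], [1.0, 0.009, 0.0], [0.0, -0.0, -1.0]]
wrist_force: [-1.2, -0.5, -0.2]
opening: 0.4
```

```bash
python3 - <<'E'
from geo import *
s=sense();print(s['t'],s['tcp_pos'],s['wrist_force'],s['opening'])
crop('scene',290,190,100,80,7,'r_s.png')
s=sense();print(s['t'],s['tcp_pos'],s['wrist_force'],s['opening'])
E
```

```text
21.8 [ 541.74928076 -121.97561926   65.03803782] [-1.15916395 -0.5227732  -0.2421852 ] 0.39115851320260336
r_s.png offset 240 150 scale 7
21.85 [ 541.7974489  -121.98487695   65.11240943] [ 0.60860655 -0.23067337  0.57771947] -0.2909014944162188
```

View pics/r_s.png

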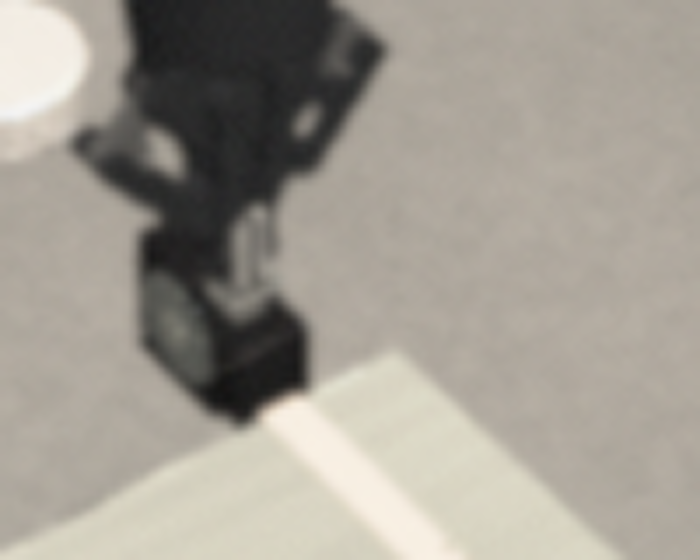

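Request:
drive_tool(
  motion=[
    {"x": 0, "y": 0, "z": 0.1, "rx": 0, "ry": 0, "rz": 0, "jaw": 0},
    {"x": 0, "y": 0, "z": 0.16, "rx": 0, "ry": 0, "rz": 0, "jaw": 0},
    {"x": 0, "y": 0, "z": 0.16, "rx": 0, "ry": 0, "rz": 0, "jaw": 0},
  ],
)

```text
t: 22.22
tcp_pos: [542.0, -122.0, 63.8]
orientation: [[-0.009, 1.0, 0.0], [1.0, 0.009, -0.0], [-0.0, 0.0, -1.0]]
wrist_force: [-0.7, -0.0, 7.0]
opening: 0.1
```

Request:
drive_tool(
  motion=[
    {"x": 0, "y": 0, "z": -1, "rx": 0, "ry": 0, "rz": 0, "jaw": 0},
    {"x": 0, "y": 0, "z": -4, "rx": 0, "ry": 0, "rz": 0, "jaw": 0},
    {"x": 0, "y": 0, "z": -9, "rx": 0, "ry": 0, "rz": 0, "jaw": 0},
    {"x": -4, "y": 0, "z": -14, "rx": 0, "ry": 0, "rz": 0, "jaw": 0},
    {"x": -9, "y": 0, "z": -18, "rx": 0, "ry": 0, "rz": 0, "jaw": 0},
    {"x": -15, "y": 0, "z": -20, "rx": 0, "ry": 0, "rz": 0, "jaw": 0},
    {"x": -21, "y": 0, "z": -20, "rx": 0, "ry": 0, "rz": 0, "jaw": 0},
    {"x": -26, "y": 0, "z": -20, "rx": 0, "ry": 0, "rz": 0, "jaw": 0},
    {"x": -30, "y": 0, "z": -20, "rx": 0, "ry": 0, "rz": 0, "jaw": 0},
    {"x": -30, "y": 0, "z": -20, "rx": 0, "ry": 0, "rz": 0, "jaw": 0},
  ],
)

```text
t: 23.48
tcp_pos: [543.8, -424.6, 263.5]
orientation: [[-0.006, 1.0, 0.0], [1.0, 0.006, -0.001], [-0.001, 0.0, -1.0]]
wrist_force: [-0.1, 0.2, 0.5]
opening: -0.4
```

```bash
python3 - <<'E'
from geo import *
s=sense();print(s['t'],s['tcp_pos'],s['wrist_force'],s['opening'])
crop('scene',300,195,120,90,6,'u_s.png');crop('top',300,230,120,90,6,'u_t.png')
im=read_camera('top'); cv2.imwrite('pics/u_full.png',im[:,:,::-1])
for n in('scene','top'):
  for q,z in(('lock_top',64),('tape',0),('tape_nose',11.5),('hook',8.5)):
    r=pinpoint(q,n); print(n,q,[(onz(n,d['position'],z).round(1).tolist()[:2],round(d['p'],2)) for d in r[:2]])
E
```

```text
23.475 [ 543.77286255 -424.60742876  263.47726548] [-0.08532614  0.19014796  0.48380423] -0.43581807788469584
u_s.png offset 240 150 scale 6
u_t.png offset 240 185 scale 6
scene lock_top [([546.4, -119.9], 0.41), ([749.2, -263.6], 0.4)]
scene tape [([540.2, -133.0], 0.56), ([674.8, 357.2], 0.47)]
scene tape_nose [([548.6, -94.8], 0.73), ([549.6, -118.2], 0.71)]
scene hook [([548.8, -109.9], 0.73), ([537.8, 53.3], 0.65)]
top lock_top [([537.8, -116.3], 0.44)]
top tape [([538.9, -130.5], 0.73)]
top tape_nose [([544.3, -103.7], 0.81)]
top hook [([537.7, 43.6], 0.73)]
```

View pics/u_s.png

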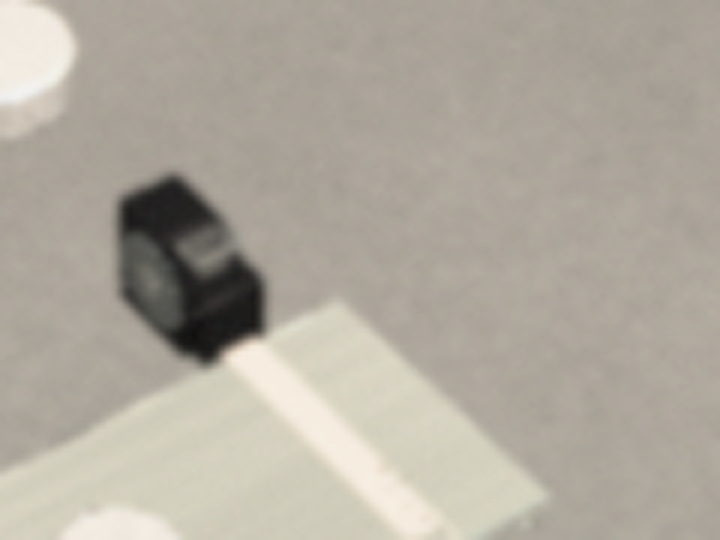

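View pics/u_t.png

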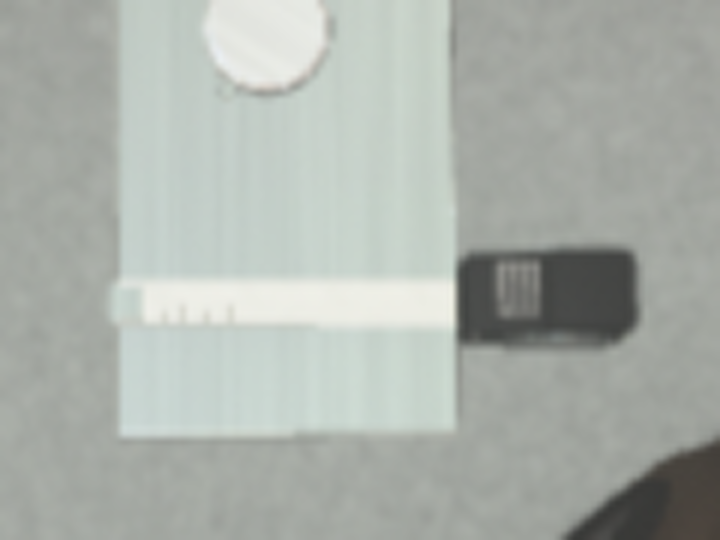

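View pics/u_full.png

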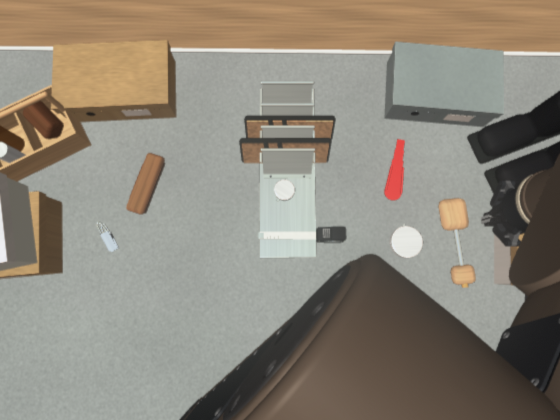

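The picture shows the case (crop columns 460-635) snug on the base's right edge. The hook shows just outside the left edge at crop column 110-120, the blade is square across, and the lock pad sits lower than before. The tins, brush, horn, clip and shoe tree are where they were.

```bash
python3 - <<'E'
from plant import *
print(hand_in()); print(sense()['t'])
E
```

```text
the job is handed in; nothing more can be done
None
the job is handed in; nothing more can be done
```

The tape is left hooked over the rack base's left long edge (+y). The blade runs square across the bare end, and the case stands on the shelf with its nose against the opposite edge. The thumb lock is pressed down, and I handed the job in at about 23.5 s.

**Last checks**
- **Hook and nose:** The final pictures show the hook just outside the left edge, the nose snug on the right edge and the blade square. The gripper was clear and the other things looked unmoved.
- **Lock:** There was no force on the fingertips at 65 mm and a hard stop of 7 N at 63.8 mm. The pad started at 71 mm, so it is down, and it also looks lower in the picture. I had no direct reading of the joint.

**Disagreements**
- The two cameras placed the hook's edge up to about 10 mm apart (43.6 against 53.3 mm at the end). I relied on contact force and the pictures for the fit instead.
- While finding the nose contact I briefly pushed against the base with about 27 N, then backed off before releasing the tape.

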